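# Build a drying stack for a board blank

### The arm

A 6-joint arm with a two-finger parallel gripper is mounted at the origin on the work surface. World frame = base frame: x ahead of the robot, y to its left, z up, the work surface at z = 0. Lengths are in m, angles in rad, forces in N, time in s.
With the tool pointing down it reaches from about 0.3 to 0.875 m from the base axis. Payload 6.4 kg.
Tool frame: the origin (TCP) lies between the finger pads; the fingertips stand ctrl.nose_length ahead of it and the grasp point (between the pads) lies 3 mm ahead of it (ctrl.nose_length is the distance from the TCP to the fingertips, in m); z points along the fingers, y is the line along which they close (so a half turn about z gives the same grasp; the last joint's range is limited). The gripper opens to 85 mm and grips with 20 to 120 N. Pads are 22 mm wide; open, the fingers measure 114 mm over their backs; the gripper's body (76 mm by 85 mm) begins 54 mm behind the grasp point. The pads swing forward as they close: fully open they stand 13 mm farther back than shut.
Start: joints at [-1.356, 0.181, 1.607, -0, 1.354, -0.206], TCP at [0.235, -0.525, 0.216] pointing down, gripper open.
Joint ranges: [-2.99, 2.99], [-0.89, 2.07], [0.3, 2.58], [-1.14, 4.28], [0, 2.63], [-3.12, 3.12]. Speed limits (rad/s): [2.57, 2.57, 3.01, 3.14, 3.14, 3.14].

### API

Orientations are given as a rotation vector (axis times angle).
In Python, from plant import ctrl gives the robot as it stands.
- The arm moves only by the tool step_arm, never from a script. Its argument "increments" is a list that holds one entry, the list of rows, each a list of 6 numbers: the shift along the tool's x, y, z in m, then the turn, a rotation vector about the tool's x, y, z in degrees. A call has 1 to 20 rows; each row shifts and turns the commanded pose from where the row before left it, along the tool's axes as they then stand; what a row does not reach is not made up. A row lasts 1/12 s, in which the tool goes at most 41.7 mm and 7.16 degrees, less where a joint would pass 70% of its speed; a pose out of reach is approached as far as the arm can. A call with a gripper value outside its range is refused whole. "hand" is the finger opening in m, from 0 to 0.0854, set as the call begins (left out, the last holds). The fingers move at their own pace and stop on an object; the grip force is fixed at half the most. Time passes only in rows, so rows that do not move let the fingers close. It gives the time, the measured TCP pose, the force, the opening and the grip force at its end, in the units of the state.
- ctrl.get_obs(): the state, without advancing time (a new reading comes with each control period).
- ctrl.get_image(name): name is "scene" or "top" or "wrist"; returns a dict with "frame" (480x640x3 uint8, blue, green, red), "range_z" (480x640 float32, m along the optical axis (not along the pixel's ray), 0 where there is no reading), "mtx" (3x3 intrinsics, pixels), "rvec" (rotation vector, rad) and "tvec" (3), from world to camera coordinates, as OpenCV has them. Camera axes: x right, y down, z forward; pixel columns grow to the right and rows downward; lengths in m; the calibration is good to about 2 mm. A picture is of the moment at which its call begins.
- ctrl.sign_off(): hands the job in; it is judged then, once.
The state is a dict: "time_s": time; "joints": joint angles; "joint_vel": joint speeds; "tau": joint torques, N m; "tool_pos": TCP position; "ee_rot": TCP orientation; "wrist_force": force on the tool from outside, world axes, zero at the start; "moment": the same for the moment, N m; "grip_width": finger opening in m; "gripper_force": force on a finger pad.
Only numpy, scipy, OpenCV 4.12 (cv2) and the standard library are available. Lean on these libraries where they do the work, as an engineer would, in place of code of your own. Each camera call takes 0.05 s, during which the arm holds its last target. There are 200 camera calls.

### The job

Build the drying stack on the base board: first lay the long bearer on the long dark strip, the short bearer on the short dark strip, each lined up with its strip, and lay the round branch slice flat on the round spot between them. Then lay the paddle-shaped blank flat across both bearers, centred over the base board and lined up with it, its broad end over the long bearer, and last stand the iron weight upright on the middle of the blank, right above the slice. Leave the gouge, the wax tin and the brush where they are.

Things in the scene. Friction and masses are not known exactly. Their poses are not given: they have to be found in the camera images.
- base: The base board of the drying stack: a flat plywood board, 200 x 120 mm, 18 mm thick, fixed to the bench. Origin at the centre of its underside (bench level); x runs along its 200 mm length, y across it, z up. Three dark marks, flush with its top, show the places: a LONG strip (110 x 22 mm, its length along y) centred at x = -60 mm; a SHORT strip (70 x 22 mm, its length along y) centred at x = +60 mm; a round spot (40 mm across) at the centre, x = 0. All are at y = 0.
- long_bearer_center (a point): The long bearer: a loose square-cut stick of plain wood, 110 mm long, 22 mm wide, 28 mm high. The point is its centre, 14 mm above its underside; y runs along its length, x across its 22 mm width, z up.
- short_bearer_center (a point): The short bearer: the same stick, only 70 mm long (22 mm wide, 28 mm high). The point is its centre, 14 mm above its underside; y runs along its length, x across its 22 mm width, z up.
- slice_center (a point): The moisture sample: a loose round slice of a branch with dark bark and a pale face, 40 mm across, 18 mm high, lying flat. The point is its centre, 9 mm above its underside; z up.
- blank_center (a point): The board blank: a loose flat paddle-shaped piece of dark wood, 180 mm long and 16 mm thick, about 0.12 kg. Its broad end (x from -90 to -35 mm) is 80 mm wide; the rest (x from -35 to +90 mm) is a 50 mm wide handle part, with a small dark spot near its end. The point is the centre of the 180 mm length, half-way up (8 mm above the underside), where the piece is 50 mm wide and can be gripped across y; x runs along the length from the broad end to the handle end, y across, z up.
- weight_center (a point): The iron weight: a loose dark upright disc, 56 mm across and 28 mm high, with a plain round grip stem, 24 mm across, rising from its middle to 60 mm above the underside. About 0.5 kg. The point is on its axis, 30 mm above its underside (2 mm above the disc's top); grip it by the stem. z up.
- gouge: Bystander: a carving gouge, 230 mm long, lying on the bench; wooden handle 26 mm wide. Origin on the bench under the front end of its handle; x runs towards the blade. Leave it alone.
- tin: Bystander: a round aluminium wax tin, 71 mm across, 33 mm high. Origin at the centre of its underside. Leave it alone.
- brush: Bystander: a bench brush lying on its bristles, 210 mm long, 45 mm wide, 30 mm high. Origin on the bench under the joint of its handle and head; x runs towards the head. Leave it alone.
Mind the look-alikes: they are no part of the job. Leave any blue or turquoise look-alike of the part that bears short_bearer_center alone.

How it is judged:
By the outcome, as a careful person would: the job done as asked, in the order asked, and still so for the second after the job is handed in, with the robot touching nothing.
It also fails if it takes over 128 s, if anything falls off the work surface, if the arm or the gripper's body presses on something with over 40 N, if the wrist force passes 120 N, or if a joint passes its speed limit or range.

## Working session

There is one attempt and no reset: what is moved stays moved. The work goes in short steps, Python scripts to look and compute and a tool call to move; the robot and the scene stay as the last step left them, time stands still between calls to the robot, and variables do not carry over. Pictures are saved under pics/ and viewed, at most 14 in all, crops included, and the job is handed in when it is done.

Besides the shell and the picture viewer there is one more tool, called after "Request:" as name([rows], argument=value, ...), one row to a line, values as JSON. step_arm: Moves the arm, as the interface text tells. Its arguments: {"type":"object","properties":{"increments":{"type":"array"},"hand":{"type":"number"}},"required":["increments"]}

```bash
mkdir -p pics; ls; cat > h.py <<'E'
import numpy as np, cv2, pickle
from plant import ctrl
def grab(name,fn):
    d=ctrl.get_image(name); pickle.dump(d,open(fn+'.pkl','wb')); cv2.imwrite('pics/'+fn+'.png',d['frame']); return d
def load(fn): return pickle.load(open(fn+'.pkl','rb'))
def pix2w(d,u,v,z=None):
    K=d['mtx'];R,_=cv2.Rodrigues(np.array(d['rvec'],float));t=np.array(d['tvec'],float).ravel()
    r=R.T@(np.linalg.inv(K)@np.array([u,v,1.])); c=-R.T@t
    if z is None:
        Z=d['range_z'][int(round(v)),int(round(u))]; return c+r*Z
    return c+r*(z-c[2])/r[2]
E
python3 - <<'E'
from h import *
for n in('top','scene'):
    d=grab(n,n+'1'); R,_=cv2.Rodrigues(np.array(d['rvec'])); print(n,d['mtx'].tolist(),(-R.T@np.array(d['tvec']).ravel()).round(3),R.round(2).tolist())
o=ctrl.get_obs();print({k:np.round(v,3).tolist() for k,v in o.items()},ctrl.nose_length)
E
```

```text
pics
top [[441.17617102697784, 0.0, 308.98040725451165], [0.0, 441.17617102697784, 238.5336334556663], [0.0, 0.0, 1.0]] [ 0.361 -0.03   1.231] [[-0.02, -1.0, -0.01], [-0.98, 0.02, -0.18], [0.18, 0.0, -0.98]]
scene [[599.720384949025, 0.0, 315.06830101836107], [0.0, 599.720384949025, 232.23007105431014], [0.0, 0.0, 1.0]] [ 1.143 -1.034  1.08 ] [[0.88, 0.47, -0.01], [0.31, -0.6, -0.74], [-0.36, 0.65, -0.67]]
{'time_s': 0.1, 'joints': [-1.356, 0.181, 1.608, 0.0, 1.354, -0.206], 'joint_vel': [-0.0, -0.001, -0.003, -0.0, -0.001, -0.001], 'tau': [0.003, -44.588, -35.224, 0.0, 0.004, 0.0], 'tool_pos': [0.235, -0.524, 0.215], 'ee_rot': [-3.071, -0.656, -0.0], 'wrist_force': [0.299, -1.047, -0.102], 'moment': [0.005, 0.017, 0.046], 'gripper_force': 0.0, 'grip_width': 0.085} 0.022
```

View pics/top1.png

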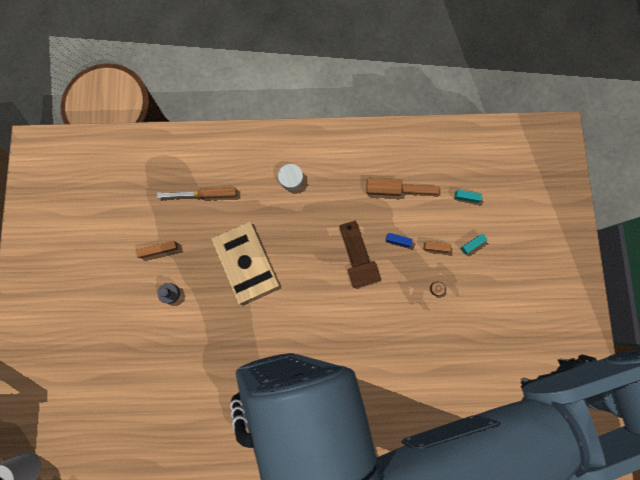

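View pics/scene1.png

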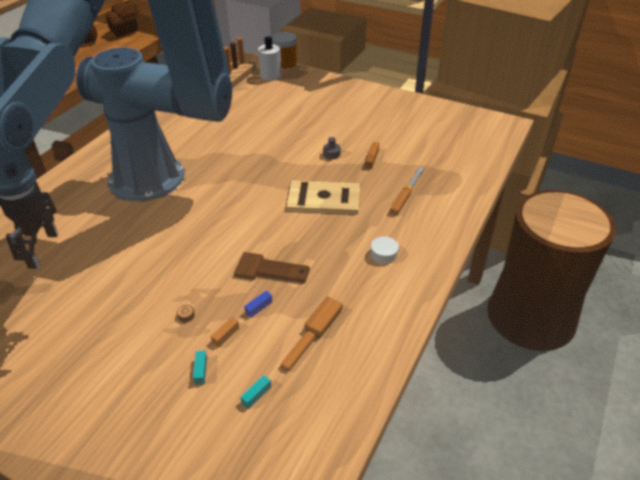

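The top view shows the base at (245,262), the long bearer at (157,250) and the weight at (168,293). The blank is at (360,255), the plain short bearer at (437,247) and the slice at (438,289). The blue and turquoise sticks are look-alikes.

```bash
python3 - <<'E'
from h import *
d=load('top1'); K=d['mtx'];R,_=cv2.Rodrigues(np.array(d['rvec']));t=np.array(d['tvec']).ravel()
Z=d['range_z'];v,u=np.mgrid[:480,:640]
P=(np.stack([(u-K[0,2])/K[0,0],(v-K[1,2])/K[1,1],np.ones_like(Z)],-1)*Z[...,None]-t)@R
tz=[P[y,x,2] for y,x in((330,180),(200,340),(320,450))];print('table z',np.round(tz,4))
for nm,(x,y),h in (('long',(157,250),.028),('short',(437,247),.028),('slice',(438,289),.018),('blank',(360,260),.016),('weight',(168,293),.028),('base',(225,255),.018),('tin',(290,177),.033)):
    m=((abs(P[...,2]-h)<.007)).astype(np.uint8)
    n,l=cv2.connectedComponents(m,connectivity=4); k=l[y,x]
    if k==0: print(nm,'none',P[y,x]);continue
    q=P[l==k]; c,s,a=cv2.minAreaRect((q[:,:2]*1000).astype(np.float32))
    print(nm,len(q),'mean',q.mean(0).round(4),'rect',np.round(c,1),np.round(s,1),round(a,1))
# dark marks on base
g=d['frame'].max(2)
m=((g<60)&(abs(P[...,2]-.018)<.006)).astype(np.uint8); m[:, :205]=0;m[:,285:]=0;m[:220]=0;m[310:]=0
n,l,st,c=cv2.connectedComponentsWithStats(m)
for i in range(1,n):
    if st[i,4]>20:
        q=np.array([pix2w(d,b,a,.018) for a,b in np.argwhere(l==i)]); r=cv2.minAreaRect((q[:,:2]*1000).astype(np.float32)); print('mark',st[i,4],q.mean(0).round(4),np.round(r[0],1),np.round(r[1],1),round(r[2],1))
cr=lambda x0,x1,y0,y1:cv2.resize(d['frame'][y0:y1,x0:x1],(400,400),interpolation=cv2.INTER_CUBIC)
cv2.imwrite('pics/crop1.png',np.hstack([cr(130,290,200,320),cr(330,490,200,320)]))
E
```

```text
table z [ 0.0013 -0.0011 -0.0026]
long 322 mean [0.5641 0.3981 0.0273] rect [564.4 398.2] [ 23.2 110.4] 12.0
short 203 mean [ 0.5523 -0.3821  0.0265] rect [ 552.8 -382.9] [70.1 23.1] 82.4
slice 174 mean [ 0.4371 -0.3758  0.017 ] rect [ 437.7 -376.3] [38.1 38.8] 86.0
blank 1346 mean [ 0.5314 -0.162   0.015 ] rect [ 542.1 -159.3] [179.8  80.4] 15.5
weight none [0.43989847 0.35242078 0.04511628]
base 3071 mean [0.5215 0.1534 0.0176] rect [523.5 154. ] [200.9 119.9] 23.1
tin 467 mean [0.7645 0.0222 0.0322] rect [765.   22.4] [65.6 69.5] 88.8
mark 150 [0.5782 0.176  0.018 ] [578.1 176. ] [18.  65.5] 23.2
mark 122 [0.5231 0.1531 0.018 ] [522.1 153.1] [33.4 33.5] 88.6
mark 244 [0.4678 0.1298 0.018 ] [468.2 129.2] [ 17.8 105.5] 23.5
```

The segmentation sizes match the spec (110, 70, 180 x 80, 200 x 120 mm). I'll turn and move over the long bearer first.

Request:
step_arm([
  [[0, 0, 0, 0, 0, -6.5], [0, 0, 0, 0, 0, -6.5], [0, 0, 0, 0, 0, -6.5], [0, 0, 0, 0, 0, -6.5], [0, 0, 0, 0, 0, -6.5], [0, 0, 0, 0, 0, -6.5], [0, 0, 0, 0, 0, -6.5], [0, 0, 0, 0, 0, -6.5], [0, 0, 0, 0, 0, -6.5], [0, 0, 0, 0, 0, -6.5], [0, 0, 0, 0, 0, -6.5], [0, 0, 0, 0, 0, -6.5], [0.03, 0.018, 0, 0, 0, 0], [0.03, 0.018, 0, 0, 0, 0], [0.03, 0.018, 0, 0, 0, 0], [0.03, 0.018, 0, 0, 0, 0], [0.03, 0.018, 0, 0, 0, 0], [0.03, 0.018, 0, 0, 0, 0], [0.03, 0.018, 0, 0, 0, 0], [0.03, 0.018, 0, 0, 0, 0]],
])

```text
time_s: 1.77
tool_pos: [0.3254, -0.2582, 0.2154]
ee_rot: [-1.975, -2.443, -0.0]
wrist_force: [0.5, 0.4, 0.7]
grip_width: 0.0852
gripper_force: 0.0
```

Request:
step_arm([
  [[0.03, 0.018, 0, 0, 0, 0], [0.03, 0.018, 0, 0, 0, 0], [0.03, 0.018, 0, 0, 0, 0], [0.03, 0.018, 0, 0, 0, 0], [0.03, 0.018, 0, 0, 0, 0], [0.03, 0.018, 0, 0, 0, 0], [0.03, 0.018, 0, 0, 0, 0], [0.03, 0.018, 0, 0, 0, 0], [0.03, 0.018, 0, 0, 0, 0], [0.03, 0.018, 0, 0, 0, 0], [0.03, 0.018, 0, 0, 0, 0], [0.03, 0.018, 0, 0, 0, 0], [0.03, 0.018, 0, 0, 0, 0], [0.03, 0.018, 0, 0, 0, 0], [0.03, 0.018, 0, 0, 0, 0], [0.03, 0.018, 0, 0, 0, 0], [0.03, 0.018, 0, 0, 0, 0], [0, 0, 0, 0, 0, 0], [0, 0, 0, 0, 0, 0]],
])

```text
time_s: 3.35
tool_pos: [0.517, 0.3043, 0.2145]
ee_rot: [-1.971, -2.445, 0.003]
wrist_force: [-0.2, -0.3, -0.0]
grip_width: 0.0854
gripper_force: 0.0
```

```bash
cat >> h.py <<'E'
def go(x,y,z,yaw,pos=None):
    o=ctrl.get_obs();p=np.array(o['tool_pos']);R,_=cv2.Rodrigues(np.array(o['ee_rot'],float))
    cy=np.degrees(np.arctan2(R[1,0],R[0,0]))
    a=(cy-yaw+180)%360-180
    f=lambda w:np.array([[np.cos(w),np.sin(w),0],[np.sin(w),-np.cos(w),0],[0,0,-1]])@(np.array([x,y,z])-p)*1000
    print('pos',p.round(4),'yaw',round(cy,2),'tilt',round(np.degrees(np.arccos(-R[2,2])),2),'turn',round(a,2),'| mm if shift first',f(np.radians(cy)).round(1),'if turned first',f(np.radians(yaw)).round(1),'F',np.round(o['wrist_force'],1),'w',round(o['grip_width'],4),'t',o['time_s'],'q6',round(o['joints'][5],2))
E
python3 - <<'E'
from h import *
go(.5644,.3982,.1,102)
d=grab('wrist','w1')
for n,p in (('long',(.5644,.3982,.028)),):
    print(cv2.projectPoints(np.array([p]),np.array(d['rvec']),np.array(d['tvec']),d['mtx'],None)[0].ravel())
E
```

```text
pos [0.517  0.3043 0.2145] yaw 102.27 tilt 0.11 turn 0.27 | mm if shift first [ 81.7  66.2 114.5] if turned first [ 82.   65.8 114.5] F [-0.2 -0.3 -0. ] w 0.0854 t 3.35 q6 0.12
[395.9063124  110.06602264]
```

View pics/w1.png

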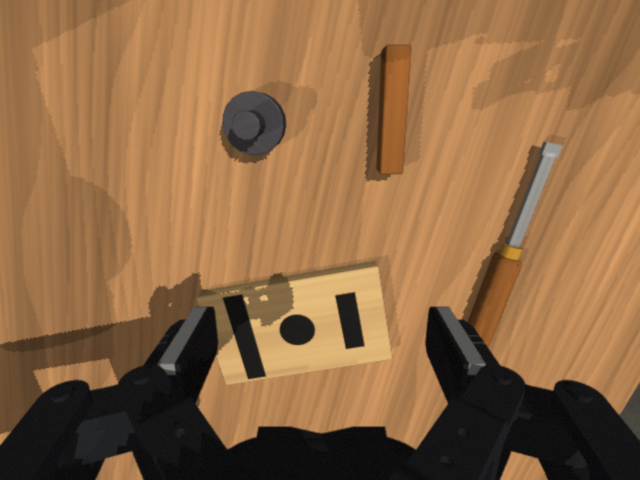

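The wrist view shows the long bearer's centre at about (395,109), against a predicted (396,110). The base is around (297,329) and the weight's stem around (245,126). I'll refine all three from this view.

```bash
cat >> h.py <<'E'
def cloud(d):
    K=d['mtx'];R,_=cv2.Rodrigues(np.array(d['rvec'],float));t=np.array(d['tvec'],float).ravel();Z=d['range_z'];v,u=np.mgrid[:480,:640]
    return (np.stack([(u-K[0,2])/K[0,0],(v-K[1,2])/K[1,1],np.ones_like(Z)],-1)*Z[...,None]-t)@R
def seg(d,u,v,h,tol=.005,mask=None):
    P=cloud(d);m=(abs(P[...,2]-h)<tol)
    if mask is not None:m&=mask
    n,l=cv2.connectedComponents(m.astype(np.uint8),connectivity=4);k=l[v,u]
    if k==0:print('none',P[v,u].round(4));return
    q=np.array([pix2w(d,b,a,h) for a,b in np.argwhere(l==k)]);c,s,a=cv2.minAreaRect((q[:,:2]*1000).astype(np.float32))
    print(len(q),'zmed',np.median(P[l==k][:,2]).round(4),'mean',(q.mean(0)[:2]*1000).round(1),'rect',np.round(c,1),np.round(s,1),round(a,1))
E
python3 - <<'E'
from h import *
d=load('w1');P=cloud(d)
print('table',[P[y,x,2].round(4) for y,x in((30,320),(150,320),(240,400))])
seg(d,395,109,.028);seg(d,245,126,.06);seg(d,275,130,.028,.003);seg(d,330,300,.018)
dk=d['frame'].max(2)<70
for u,v in((245,335),(297,329),(350,320)):seg(d,u,v,.018,.006,dk)
E
```

```text
table [np.float64(-0.0001), np.float64(0.0027), np.float64(0.0002)]
3273 zmed 0.0289 mean [562.8 399.2] rect [563.3 396.3] [ 22.7 109. ] 12.7
690 zmed 0.061 mean [442.  360.3] rect [442.1 360.2] [23.8 22.8] 12.3
2288 zmed 0.0291 mean [443.1 361.4] rect [441.9 360. ] [55.1 55. ] 53.9
16319 zmed 0.0194 mean [525.1 156.2] rect [522.1 152.8] [199.7 122.9] 23.1
1505 zmed 0.02 mean [465.5 129.1] rect [466.7 126.2] [ 21.7 109. ] 23.0
781 zmed 0.02 mean [522.3 149.9] rect [522.5 149.8] [37.1 37.5] 51.7
966 zmed 0.0199 mean [577.4 174.3] rect [577.8 173.4] [20.  68.3] 23.1
```

Request:
step_arm([
  [[0.0203, 0.0164, 0.01, 0, 0, 0], [0.0203, 0.0164, 0.01, 0, 0, 0], [0.0203, 0.0164, 0.01, 0, 0, 0], [0.0203, 0.0164, 0.01, 0, 0, 0], [0, 0, 0.02, 0, 0, 0], [0, 0, 0.02, 0, 0, 0], [0, 0, 0.02, 0, 0, 0], [0, 0, 0.02, 0, 0, 0], [0, 0, 0.02, 0, 0, 0], [0, 0, 0.02, 0, 0, 0], [0, 0, 0.01, 0, 0, 0], [0, 0, 0.008, 0, 0, 0], [0, 0, 0.004, 0, 0, 0], [0, 0, 0.004, 0, 0, 0], [0, 0, 0, 0, 0, 0], [0, 0, 0, 0, 0, 0]],
])

```text
time_s: 4.73
tool_pos: [0.5652, 0.3962, 0.0306]
ee_rot: [1.974, 2.443, 0.002]
wrist_force: [-0.4, 0.2, 0.9]
grip_width: 0.0854
gripper_force: 0.0
```

```bash
python3 -c "
from h import *
go(.564,.3975,.028,102.4)"
```

```text
pos [0.5652 0.3962 0.0306] yaw 102.11 tilt 0.07 turn -0.29 | mm if shift first [ 1.5 -0.9  2.6] if turned first [ 1.5 -0.9  2.6] F [-0.4  0.2  0.9] w 0.0854 t 4.7333 q6 0.23
```

Request:
step_arm([
  [[0.0012, 0, 0.002, 0, 0, 0], [0, 0, 0, 0, 0, 0], [0, 0, 0, 0, 0, 0], [0, 0, 0, 0, 0, 0], [0, 0, 0, 0, 0, 0], [0, 0, 0, 0, 0, 0], [0, 0, 0, 0, 0, 0], [0, 0, 0, 0, 0, 0], [0, 0, 0, 0, 0, 0], [0, 0, 0, 0, 0, 0], [0, 0, 0, 0, 0, 0], [0, 0, 0, 0, 0, 0]],
], hand=0.0)

```text
time_s: 5.73
tool_pos: [0.5644, 0.3972, 0.0277]
ee_rot: [-1.975, -2.443, -0.0]
wrist_force: [-1.7, 0.3, -0.0]
grip_width: -0.0
gripper_force: 0.0
```

Request:
step_arm([
  [[0, 0, -0.01, 0, 0, 0], [0, 0, -0.02, 0, 0, 0], [0, 0, -0.02, 0, 0, 0], [0, 0, -0.02, 0, 0, 0], [0, 0, -0.02, 0, 0, 0], [0, 0, -0.02, 0, 0, -3.6], [0, 0, 0, 0, 0, -3.6], [0, 0, 0, 0, 0, -3.6], [0, 0, 0, 0, 0, 0]],
])

```text
time_s: 6.48
tool_pos: [0.5648, 0.3974, 0.1394]
ee_rot: [1.733, 2.619, 0.003]
wrist_force: [-0.7, -0.7, -0.3]
grip_width: 0.0003
gripper_force: 0.0
```

```bash
python3 -c "
from h import *
go(.467,.128,.08,113.05)"
```

```text
pos [0.5648 0.3974 0.1394] yaw 113.04 tilt 0.11 turn -0.01 | mm if shift first [-209.7 -195.5   59.4] if turned first [-209.6 -195.5   59.4] F [-0.7 -0.7 -0.3] w 0.0003 t 6.4833 q6 0.04
```

The gripper closed to 0 mm, so the grasp missed. I'll look before doing anything else.

```bash
python3 - <<'E'
from h import *
d=grab('wrist','w2');t=grab('top','top2')
cv2.imwrite('pics/c2.png',np.hstack([cv2.resize(d['frame'],(400,300)),cv2.resize(t['frame'][200:320,90:250],(400,300))]))
E
```

```text
(no output)
```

View pics/c2.png

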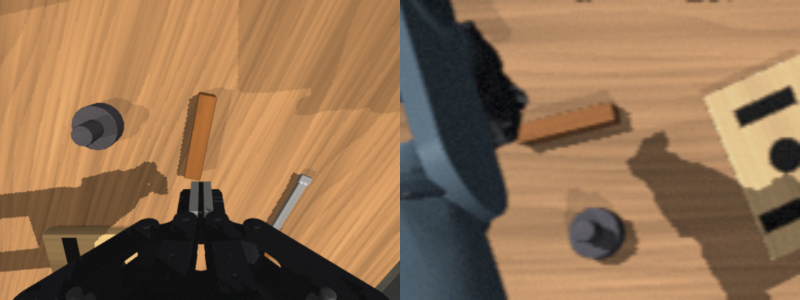

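The stick hasn't moved (still at top pixel (157,250)) and the fingers closed beside it. I'll compare the fingertips' camera position with the reported TCP.

```bash
python3 - <<'E'
from h import *
d=load('w2');t=load('top2');P=cloud(d)
for u,v in((310,296),(330,296),(312,310),(330,310),(320,330)):print('wrist tip',u,v,P[v,u].round(4),d['range_z'][v,u].round(3))
o=ctrl.get_obs();p=np.array(o['tool_pos']);R,_=cv2.Rodrigues(np.array(o['ee_rot']))
for w in(0,.003,.022):
  for n,c in(('w',d),('t',t)):print(w,n,(p+R[:,2]*w).round(4),cv2.projectPoints((p+R[:,2]*w)[None],np.array(c['rvec']),np.array(c['tvec']),c['mtx'],None)[0].ravel().round(1))
R2,_=cv2.Rodrigues(np.array(d['rvec'])); c=-R2.T@np.array(d['tvec']).ravel(); print('cam in tool',(R.T@(c-p)).round(4), 'view dir tool',(R.T@R2[2]).round(3)); print(o['joints'])
seg(d,320,219,.028)
PT=cloud(t)
s=grab('scene','s2')
print('scene proj tip',cv2.projectPoints((p+R[:,2]*.022)[None],np.array(s['rvec']),np.array(s['tvec']),s['mtx'],None)[0].ravel())
x,y=cv2.projectPoints((p+R[:,2]*.022)[None],np.array(s['rvec']),np.array(s['tvec']),s['mtx'],None)[0].ravel().astype(int)
x0=max(0,x-80);y0=max(0,y-60)
im=s['frame'].copy();cv2.drawMarker(im,(x,y),(0,0,255),0,5)
cv2.imwrite('pics/s2c.png',cv2.resize(im[y0:y0+120,x0:x0+160],(800,600),interpolation=cv2.INTER_CUBIC))
E
```

```text
wrist tip 310 296 [0.5564 0.4065 0.1654] 0.15
wrist tip 330 296 [0.564  0.4094 0.1649] 0.15
wrist tip 312 310 [0.5574 0.4068 0.1762] 0.139
wrist tip 330 310 [0.5638 0.4093 0.1759] 0.14
wrist tip 320 330 [0.5603 0.4079 0.1892] 0.127
0 w [0.5643 0.3972 0.1382] [319.3 290.1]
0 t [0.5643 0.3972 0.1382] [140.1 241.6]
0.003 w [0.5643 0.3972 0.1352] [319.3 287.3]
0.003 t [0.5643 0.3972 0.1352] [140.6 241.8]
0.022 w [0.5643 0.3972 0.1162] [319.5 271.1]
0.022 t [0.5643 0.3972 0.1162] [143.4 243.1]
cam in tool [ 0.0843  0.0004 -0.1605] view dir tool [-0.325  0.002  0.946]
[4.41751881e-01 4.98858260e-01 1.35445567e+00 1.84610268e-05
 1.28806722e+00 4.38196541e-02]
3907 zmed 0.0291 mean [563.  400.1] rect [563.7 396.9] [ 22.  110.2] 12.7
scene proj tip [374.64577089 125.99032385]
```

View pics/s2c.png

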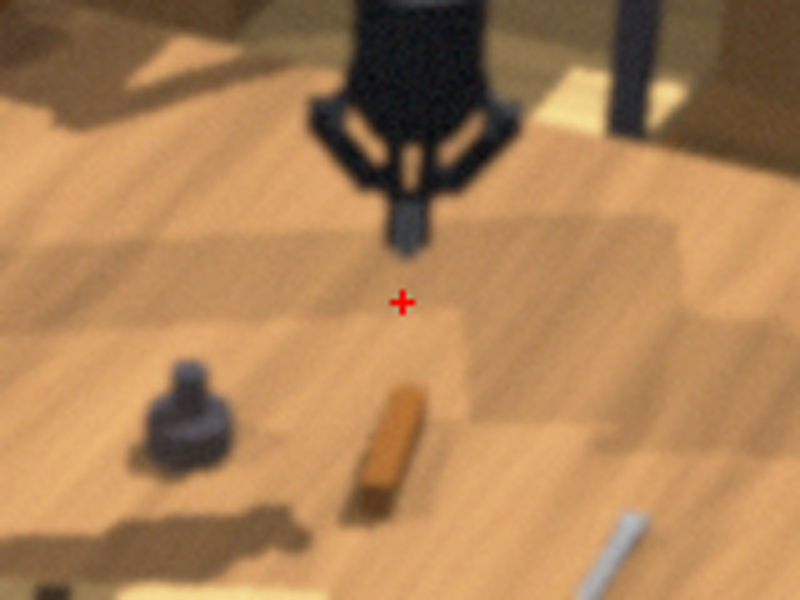

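```bash
python3 - <<'E'
from h import *
d=load('w2');P=cloud(d)
for u in(312,328):
  for v in range(280,302,2):print(u,v,P[v,u].round(4),d['frame'][v,u])
s=load('s2');Q=cloud(s);x0,y0=294,65
for a,b in((405,250),(405,235),(405,215)):
  print('scene',Q[y0+b//5,x0+a//5].round(4))
print(ctrl.nose_length)
E
```

```text
312 280 [0.5772 0.3505 0.0293] [ 49 104 169]
312 282 [0.5781 0.3485 0.0284] [ 50 104 169]
312 284 [0.5786 0.3474 0.0296] [ 50 104 168]
312 286 [0.5795 0.345  0.0282] [ 50 101 163]
312 288 [0.5851 0.33   0.0007] [ 86 135 188]
312 290 [0.5572 0.4063 0.1594] [ 80 111 144]
312 292 [0.557  0.4071 0.1627] [87 90 91]
312 294 [0.5572 0.4067 0.1636] [86 90 90]
312 296 [0.5573 0.4065 0.1648] [85 88 90]
312 298 [0.5571 0.4072 0.1677] [85 88 89]
312 300 [0.5575 0.4061 0.1673] [85 89 89]
328 280 [0.5951 0.3431 0.0011] [ 95 147 202]
328 282 [0.5959 0.3413 0.0011] [ 97 149 204]
328 284 [0.5967 0.3395 0.0012] [ 97 149 204]
328 286 [0.5973 0.338  0.0019] [ 97 150 208]
328 288 [0.5979 0.3365 0.0026] [ 96 150 208]
328 290 [0.5632 0.4096 0.1606] [ 79 110 147]
328 292 [0.5631 0.4097 0.1626] [86 88 89]
328 294 [0.5629 0.4099 0.1649] [86 89 89]
328 296 [0.5635 0.4086 0.1639] [86 89 91]
328 298 [0.5636 0.4084 0.1651] [86 89 89]
328 300 [0.5631 0.4092 0.1685] [86 89 90]
scene [0.5678 0.3862 0.1604]
scene [0.5672 0.3864 0.1701]
scene [0.5656 0.3886 0.1817]
0.022
```

By depth, the closed fingertips sit about 21.5 mm above the reported TCP rather than 22 mm below it. The whole grasp therefore happened above the stick. I'll correct for about 43 mm in z, and go down in stages with a check.

Request:
step_arm([
  [[0, 0, 0.015, 0, 0, 3.6], [0, 0, 0.015, 0, 0, 3.6], [0, 0, 0.015, 0, 0, 3.4], [0, 0, 0.015, 0, 0, 0], [0, 0, 0.015, 0, 0, 0], [0, 0, 0.015, 0, 0, 0], [0, 0, 0.015, 0, 0, 0], [0, 0, 0.015, 0, 0, 0], [0, 0, 0.01, 0, 0, 0], [0, 0, 0.005, 0, 0, 0], [0, 0, 0, 0, 0, 0]],
], hand=0.06)

```text
time_s: 7.55
tool_pos: [0.5634, 0.3967, 0.0008]
ee_rot: [-1.97, -2.446, 0.004]
wrist_force: [-0.1, 0.3, 0.0]
grip_width: 0.0599
gripper_force: 0.0
```

```bash
python3 - <<'E'
from h import *
go(.564,.3972,-.0095,102.4)
d=grab('wrist','w3');P=cloud(d)
im=d['frame'];cv2.imwrite('pics/w3.png',im)
E
```

```text
pos [0.5634 0.3967 0.0008] yaw 102.32 tilt 0.15 turn -0.08 | mm if shift first [ 0.4  0.7 10.3] if turned first [ 0.4  0.7 10.3] F [-0.1  0.3  0. ] w 0.0599 t 7.55 q6 0.23
```

View pics/w3.png

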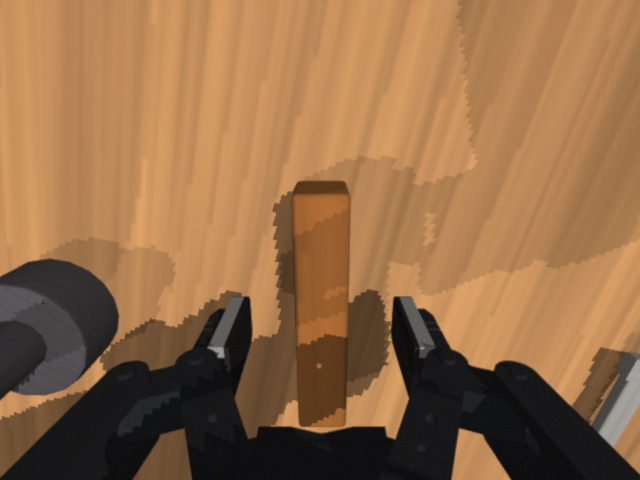

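The stick (top face (295,190) to (345,425)) is centred between the pads at (237,300) and (405,300). The height error is confirmed, so I'll go down 10 mm and close.

Request:
step_arm([
  [[0, 0, 0.006, 0, 0, 0], [0, 0, 0.004, 0, 0, 0], [0, 0, 0, 0, 0, 0]],
])

```text
time_s: 7.85
tool_pos: [0.5642, 0.3971, -0.0077]
ee_rot: [-1.97, -2.447, 0.001]
wrist_force: [-0.0, -0.2, -0.4]
grip_width: 0.0599
gripper_force: 0.0
```

Request:
step_arm([
  [[0, 0, 0, 0, 0, 0], [0, 0, 0, 0, 0, 0], [0, 0, 0, 0, 0, 0], [0, 0, 0, 0, 0, 0], [0, 0, 0, 0, 0, 0], [0, 0, 0, 0, 0, 0], [0, 0, 0, 0, 0, 0], [0, 0, 0, 0, 0, 0]],
], hand=0.0)

```text
time_s: 8.52
tool_pos: [0.5649, 0.3975, -0.0066]
ee_rot: [1.97, 2.446, 0.002]
wrist_force: [-0.9, 0.1, 4.8]
grip_width: 0.0209
gripper_force: 62.2
```

```bash
python3 - <<'E'
from h import *
d=load('w3');P=cloud(d)
for u,v in((237,298),(237,305),(403,298),(403,305)):print(P[v,u].round(4))
go(.467,.128,.08,113.05)
E
```

```text
[0.5281 0.4005 0.0278]
[0.5295 0.4015 0.0346]
[0.5936 0.415  0.028 ]
[0.5921 0.4153 0.0345]
pos [ 0.5649  0.3975 -0.0066] yaw 102.31 tilt 0.07 turn -10.74 | mm if shift first [-242.4 -153.1  -86.6] if turned first [-209.6 -195.6  -86.6] F [-0.9  0.1  4.8] w 0.0209 t 8.5167 q6 0.23
```

Gripped: width 20.9 mm, force 62 N. Now lift, turn and carry it over the long strip.

Request:
step_arm([
  [[0, 0, -0.012, 0, 0, 0], [0, 0, -0.018, 0, 0, 0], [0, 0, -0.018, 0, 0, -3.6], [0, 0, -0.018, 0, 0, -3.6], [0, 0, -0.018, 0, 0, -3.54], [-0.021, -0.0196, 0, 0, 0, 0], [-0.021, -0.0196, 0, 0, 0, 0], [-0.021, -0.0196, 0, 0, 0, 0], [-0.021, -0.0196, 0, 0, 0, 0], [-0.021, -0.0196, 0, 0, 0, 0], [-0.021, -0.0196, 0, 0, 0, 0], [-0.021, -0.0196, 0, 0, 0, 0], [-0.021, -0.0196, 0, 0, 0, 0], [-0.021, -0.0196, 0, 0, 0, 0], [-0.021, -0.0196, 0, 0, 0, 0], [0, 0, 0, 0, 0, 0], [0, 0, 0, 0, 0, 0]],
])

```text
time_s: 9.93
tool_pos: [0.4659, 0.1262, 0.077]
ee_rot: [-1.736, -2.618, -0.0]
wrist_force: [-0.5, -0.2, 0.6]
grip_width: 0.0211
gripper_force: 61.6
```

```bash
python3 - <<'E'
from h import *
go(.467,.128,.0125,113.05)
d=grab('wrist','w4')
E
```

```text
pos [0.4659 0.1262 0.077 ] yaw 112.89 tilt 0.01 turn -0.16 | mm if shift first [ 1.2  1.7 64.5] if turned first [ 1.2  1.7 64.5] F [-0.5 -0.2  0.6] w 0.0211 t 9.9333 q6 -0.38
```

View pics/w4.png

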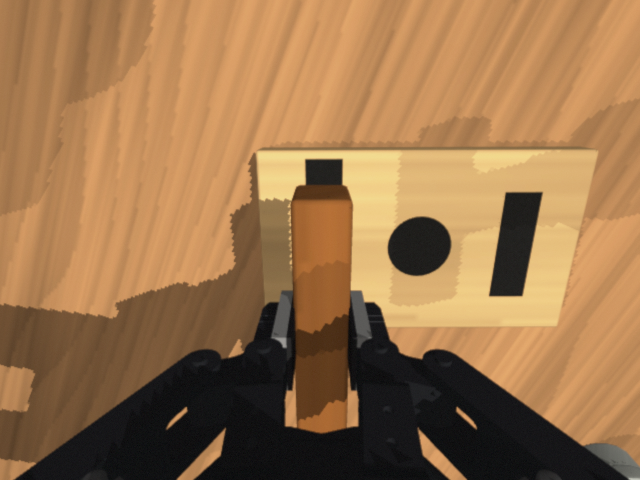

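The stick is held straight over the long strip, whose far end shows at (324,160). The spot is at (419,246) and the short strip at (516,244). I'll refine the strip's position from this closer view.

```bash
python3 - <<'E'
from h import *
d=load('w4');dk=d['frame'].max(2)<70
for u,v in((419,246),(516,244)):seg(d,u,v,.018,.01,dk)
P=cloud(d)
print('base z',P[300,430],'strip end corners',pix2w(d,305,159.5,.018).round(4),pix2w(d,342,159.5,.018).round(4))
print('stick far top edge',[P[v,u].round(4) for u,v in((300,203),(345,203))], 'z stick top', [P[v,322].round(4) for v in(206,240,280,400)])
E
```

```text
2781 zmed 0.0197 mean [522.9 151.3] rect [522.8 150.9] [38.5 39. ] 29.4
3436 zmed 0.0197 mean [577.9 176.3] rect [578.5 174.6] [21.3 69.1] 23.0
base z [0.54754761 0.12020602 0.01857424] strip end corners [0.4359 0.1735 0.018 ] [0.4559 0.1819 0.018 ]
stick far top edge [array([0.4389, 0.1721, 0.1121]), array([0.4531, 0.1784, 0.1131])] z stick top [array([0.4462, 0.1745, 0.1138]), array([0.4512, 0.1627, 0.1126]), array([0.4574, 0.1481, 0.1124]), array([0.4791, 0.0968, 0.1127])]
```

Request:
step_arm([
  [[0.0011, 0.0023, 0.012, 0, 0, -0.16], [0, 0, 0.015, 0, 0, 0], [0, 0, 0.015, 0, 0, 0], [0, 0, 0.01, 0, 0, 0], [0, 0, 0.006, 0, 0, 0], [0, 0, 0.003, 0, 0, 0], [0, 0, 0.002, 0, 0, 0], [0, 0, 0, 0, 0, 0], [0, 0, 0, 0, 0, 0]],
])

```text
time_s: 10.73
tool_pos: [0.4685, 0.1292, 0.0142]
ee_rot: [1.729, 2.622, 0.001]
wrist_force: [1.0, -0.1, -0.5]
grip_width: 0.0209
gripper_force: 61.6
```

```bash
python3 - <<'E'
from h import *
go(.4678,.1283,.0115,113.05)
E
```

```text
pos [0.4685 0.1292 0.0142] yaw 113.21 tilt 0.05 turn 0.16 | mm if shift first [-0.6 -1.   2.7] if turned first [-0.6 -1.   2.7] F [ 1.  -0.1 -0.5] w 0.0209 t 10.7333 q6 -0.38
```

Request:
step_arm([
  [[-0.0003, -0.0006, 0.0015, 0, 0, 0], [0, 0, 0.0015, 0, 0, 0], [0, 0, 0, 0, 0, 0], [0, 0, 0, 0, 0, 0]],
])

```text
time_s: 11.07
tool_pos: [0.4681, 0.1286, 0.0113]
ee_rot: [1.729, 2.622, 0.001]
wrist_force: [-1.6, -1.0, 5.4]
grip_width: 0.0203
gripper_force: 62.1
```

Contact at 5 N. Release and go straight up.

Request:
step_arm([
  [[0, 0, 0, 0, 0, 0], [0, 0, 0, 0, 0, 0], [0, 0, 0, 0, 0, 0], [0, 0, 0, 0, 0, 0], [0, 0, -0.015, 0, 0, 0], [0, 0, -0.025, 0, 0, 0], [0, 0, -0.03, 0, 0, 0], [0, 0, -0.03, 0, 0, 0], [0, 0, -0.03, 0, 0, 0], [0, 0, 0, 0, 0, 0], [0, 0, 0, 0, 0, 0]],
], hand=0.05)

```text
time_s: 11.98
tool_pos: [0.4691, 0.1287, 0.1426]
ee_rot: [1.727, 2.62, 0.004]
wrist_force: [0.2, -0.6, -0.0]
grip_width: 0.05
gripper_force: 0.0
```

```bash
python3 - <<'E'
from h import *
go(.5525,-.3825,.14,82.4)
d=grab('wrist','w5')
P=cloud(d);m=abs(P[...,2]-.046)<.006
n,l,st,c=cv2.connectedComponentsWithStats(m.astype(np.uint8),connectivity=4)
for i in range(1,n):
  if st[i,4]>800:
    y,x=np.argwhere(l==i)[len(np.argwhere(l==i))//2]; print(st[i],c[i]); seg(d,x,y,.046,.006)
dk=d['frame'].max(2)<70
for u,v in((419,246),(516,244)):seg(d,u,v,.018,.01,dk)
E
```

```text
pos [0.4691 0.1287 0.1426] yaw 113.21 tilt 0.26 turn 30.81 | mm if shift first [-502.7 -124.8    2.6] if turned first [-495.7  150.3    2.6] F [ 0.2 -0.6 -0. ] w 0.05 t 11.9833 q6 -0.38
[ 304  152   32  144 4304] [319.49465613 221.91240706]
4304 zmed 0.0471 mean [467.  132.1] rect [468.5 128.7] [ 21.9 109.7] 23.2
none [0.5531 0.1388 0.0195]
none [0.6379 0.1694 0.001 ]
```

The long bearer sits within 1 mm and 0.2° of its target. Next is the short bearer.

Request:
step_arm([
  [[0, 0, 0, 0, 0, 6.16], [0, 0, 0, 0, 0, 6.16], [0, 0, 0, 0, 0, 6.16], [0, 0, 0, 0, 0, 6.16], [0, 0, 0, 0, 0, 6.16], [-0.033, 0.01, 0, 0, 0, 0], [-0.033, 0.01, 0, 0, 0, 0], [-0.033, 0.01, 0, 0, 0, 0], [-0.033, 0.01, 0, 0, 0, 0], [-0.033, 0.01, 0, 0, 0, 0], [-0.033, 0.01, 0, 0, 0, 0], [-0.033, 0.01, 0, 0, 0, 0], [-0.033, 0.01, 0, 0, 0, 0], [-0.033, 0.01, 0, 0, 0, 0], [-0.033, 0.01, 0, 0, 0, 0], [-0.033, 0.01, 0, 0, 0, 0], [-0.033, 0.01, 0, 0, 0, 0], [-0.033, 0.01, 0, 0, 0, 0], [-0.033, 0.01, 0, 0, 0, 0], [-0.033, 0.01, 0, 0, 0, 0]],
])

```text
time_s: 13.7
tool_pos: [0.5497, -0.3826, 0.1377]
ee_rot: [-2.361, -2.066, 0.0]
wrist_force: [1.1, -0.0, -0.2]
grip_width: 0.0497
gripper_force: 0.0
```

Request:
step_arm([
  [[0, 0, 0, 0, 0, 0], [0, 0, 0, 0, 0, 0]],
])

```text
time_s: 13.87
tool_pos: [0.5494, -0.3827, 0.1376]
ee_rot: [-2.363, -2.064, 0.0]
wrist_force: [-1.0, 1.4, -0.5]
grip_width: 0.0501
gripper_force: 0.0
```

```bash
python3 - <<'E'
from h import *
go(.5525,-.3825,-.007,82.4)
d=grab('wrist','w6')
u,v=cv2.projectPoints(np.array([[.5525,-.3825,.028]]),np.array(d['rvec']),np.array(d['tvec']),d['mtx'],None)[0].ravel().astype(int);print(u,v)
seg(d,u,v,.028)
P=cloud(d);m=abs(P[...,2]-.018)<.003
n,l,st,c=cv2.connectedComponentsWithStats(m.astype(np.uint8),connectivity=4)
for i in range(1,n):
  if st[i,4]>800:
    q=np.argwhere(l==i);y,x=q[len(q)//2]; print(st[i],c[i]); seg(d,x,y,.018,.003)
E
```

```text
pos [ 0.5494 -0.3827  0.1376] yaw 82.25 tilt 0.24 turn -0.15 | mm if shift first [  0.7   3.1 144.6] if turned first [  0.6   3.1 144.6] F [-1.   1.4 -0.5] w 0.0501 t 13.8667 q6 -0.65
325 223
2470 zmed 0.0291 mean [ 551.7 -383.6] rect [ 551.7 -384.9] [70.1 21.4] 81.8
[ 518   70   51  151 4665] [542.96355841 143.76120043]
4665 zmed 0.0187 mean [ 719.1 -347.3] rect [ 718.3 -350.3] [108.8  24.5] 85.6
[ 156  210   51   48 1840] [181.41141304 233.90271739]
1840 zmed 0.0195 mean [ 436.3 -379.2] rect [ 436.3 -379.7] [40.6 39.1] 34.5
```

View pics/w6.png

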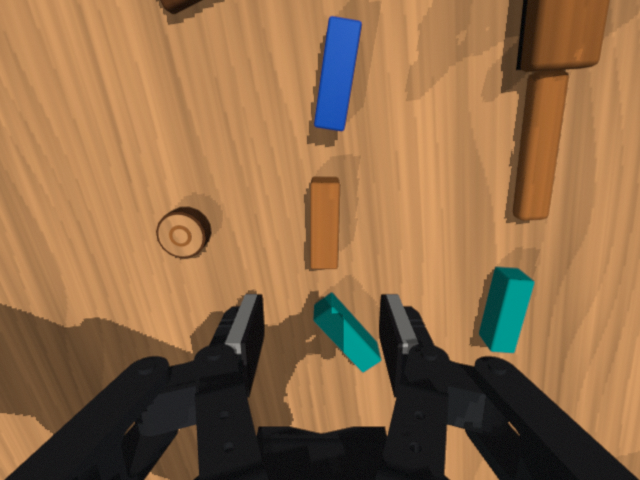

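The plain short bearer is at (324,223), the turquoise stick at (347,335) is clear of the pads' path, and the blue one is at (338,73). Go down and grip.

Request:
step_arm([
  [[-0.001, 0.0027, 0.015, 0, 0, 0], [0, 0, 0.02, 0, 0, 0], [0, 0, 0.02, 0, 0, 0], [0, 0, 0.02, 0, 0, 0], [0, 0, 0.02, 0, 0, 0], [0, 0, 0.02, 0, 0, 0], [0, 0, 0.015, 0, 0, 0], [0, 0, 0.008, 0, 0, 0], [0, 0, 0.005, 0, 0, 0], [0, 0, 0.002, 0, 0, 0], [0, 0, 0, 0, 0, 0]],
])

```text
time_s: 14.83
tool_pos: [0.5537, -0.3832, -0.0041]
ee_rot: [2.363, 2.07, 0.0]
wrist_force: [0.6, 0.6, 0.1]
grip_width: 0.0504
gripper_force: 0.0
```

```bash
python3 - <<'E'
from h import *
go(.552,-.384,-.007,82.2)
E
```

```text
pos [ 0.5537 -0.3832 -0.0041] yaw 82.43 tilt 0.03 turn 0.23 | mm if shift first [-1.  -1.5  2.9] if turned first [-1.  -1.5  2.9] F [0.6 0.6 0.1] w 0.0504 t 14.8333 q6 -0.65
```

Request:
step_arm([
  [[0, 0, 0, 0, 0, 0], [0, 0, 0, 0, 0, 0], [0, 0, 0, 0, 0, 0], [0, 0, 0, 0, 0, 0], [0, 0, 0, 0, 0, 0], [0, 0, 0, 0, 0, 0], [0, 0, 0, 0, 0, 0]],
], hand=0.0)

```text
time_s: 15.42
tool_pos: [0.5542, -0.3841, -0.0028]
ee_rot: [2.362, 2.068, 0.0]
wrist_force: [0.9, 0.6, 5.6]
grip_width: 0.0206
gripper_force: 62.1
```

```bash
python3 - <<'E'
from h import *
go(.5782,.1753,.09,113.1)
E
```

```text
pos [ 0.5542 -0.3841 -0.0028] yaw 82.41 tilt 0.15 turn -30.69 | mm if shift first [557.6 -50.1 -92.8] if turned first [505.1 241.5 -92.8] F [0.9 0.6 5.6] w 0.0206 t 15.4167 q6 -0.65
```

Request:
step_arm([
  [[0, 0, -0.013, 0, 0, 0], [0, 0, -0.02, 0, 0, 0], [0, 0, -0.02, 0, 0, -6.14], [0, 0, -0.02, 0, 0, -6.14], [0, 0, -0.02, 0, 0, -6.14], [0, 0, 0, 0, 0, -6.14], [0, 0, 0, 0, 0, -6.14], [0.0335, 0.016, 0, 0, 0, 0], [0.0335, 0.016, 0, 0, 0, 0], [0.0335, 0.016, 0, 0, 0, 0], [0.0335, 0.016, 0, 0, 0, 0], [0.0335, 0.016, 0, 0, 0, 0], [0.0335, 0.016, 0, 0, 0, 0], [0.0335, 0.016, 0, 0, 0, 0], [0.0335, 0.016, 0, 0, 0, 0], [0.0335, 0.016, 0, 0, 0, 0], [0.0335, 0.016, 0, 0, 0, 0], [0.0335, 0.016, 0, 0, 0, 0]],
])

```text
time_s: 16.92
tool_pos: [0.5704, 0.0266, 0.0895]
ee_rot: [1.731, 2.621, 0.0]
wrist_force: [0.5, 0.4, -0.4]
grip_width: 0.0199
gripper_force: 61.3
```

Request:
step_arm([
  [[0.0335, 0.016, 0, 0, 0, 0], [0.0335, 0.016, 0, 0, 0, 0], [0.0335, 0.016, 0, 0, 0, 0], [0.0335, 0.016, 0, 0, 0, 0], [0, 0, 0, 0, 0, 0], [0, 0, 0, 0, 0, 0]],
])

```text
time_s: 17.42
tool_pos: [0.5765, 0.1752, 0.0892]
ee_rot: [1.726, 2.625, 0.0]
wrist_force: [0.1, -0.3, -0.7]
grip_width: 0.0204
gripper_force: 61.3
```

```bash
python3 - <<'E'
from h import *
go(.5782,.1753,.0165,113.1)
d=grab('wrist','w7');P=cloud(d);o=ctrl.get_obs();z=o['tool_pos'][2]
m=abs(P[...,2]-(z+.031))<.006
n,l,st,c=cv2.connectedComponentsWithStats(m.astype(np.uint8),connectivity=4)
for i in range(1,n):
  if st[i,4]>1000:
    q=P[l==i];print(st[i],q.mean(0).round(4),q.max(0).round(4)); r=cv2.minAreaRect((q[:,:2]*1000).astype(np.float32));print(r)
E
```

```text
pos [0.5765 0.1752 0.0892] yaw 113.34 tilt 0.02 turn 0.24 | mm if shift first [-0.6  1.7 72.7] if turned first [-0.6  1.7 72.7] F [ 0.1 -0.3 -0.7] w 0.0204 t 17.4167 q6 -0.31
[ 260  246  124  155 9169] [0.5756 0.1783 0.1209] [0.6007 0.2094 0.126 ]
((574.9696655273438, 173.31411743164062), (45.54671859741211, 72.11920166015625), 6.201957702636719)
```

View pics/w7.png

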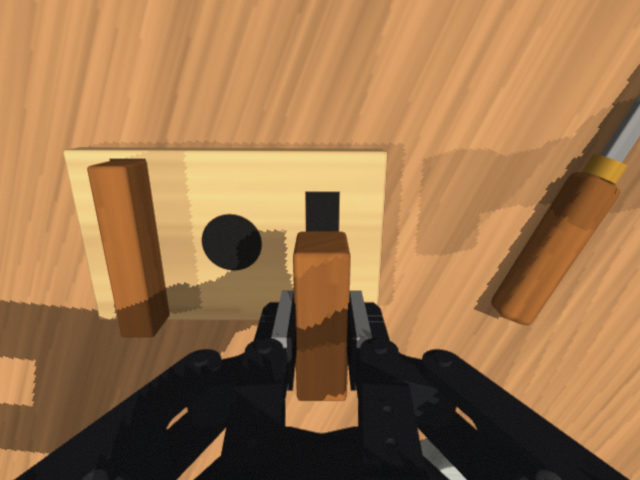

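The strip's far end is at (322,191), the held stick's far top edge at (296–349,248), and the spot at (232,242). I'll compute the in-hand offset.

```bash
python3 - <<'E'
from h import *
d=load('w7');P=cloud(d);x=np.array([np.cos(np.radians(113.1)),np.sin(np.radians(113.1))])
a=pix2w(d,306,191.5,.018);b=pix2w(d,339,191.5,.018);e=(a+b)[:2]/2;print('strip end',e.round(4),'center',(e-x*.035).round(4))
zt=np.median(P[260:380,322,2]);print('top z',zt)
f=(pix2w(d,296.5,249,zt)+pix2w(d,349,249,zt))[:2]/2;g=(pix2w(d,299,400,zt)+pix2w(d,347,400,zt))[:2]/2
print('stick ends',f.round(4),g.round(4),'mid',((f+g)/2).round(4),'len',np.linalg.norm(f-g),'yaw',np.degrees(np.arctan2(*(f-g)[::-1])))
dk=d['frame'].max(2)<70;seg(d,232,242,.018,.01,dk)
E
```

```text
strip end [0.5643 0.2063] center [0.578  0.1741]
top z 0.12118005373676055
stick ends [0.5637 0.2072] [0.5917 0.1428] mid [0.5777 0.175 ] len 0.07019691212407604 yaw 113.53228075949453
2526 zmed 0.0198 mean [522.2 150.5] rect [522.3 150. ] [38.6 39. ] 65.1
```

Request:
step_arm([
  [[-0.0002, 0.0006, 0.012, 0, 0, 0.3], [0, 0, 0.018, 0, 0, 0], [0, 0, 0.018, 0, 0, 0], [0, 0, 0.012, 0, 0, 0], [0, 0, 0.006, 0, 0, 0], [0, 0, 0.004, 0, 0, 0], [0, 0, 0.002, 0, 0, 0], [0, 0, 0.001, 0, 0, 0], [0, 0, 0, 0, 0, 0], [0, 0, 0, 0, 0, 0]],
])

```text
time_s: 18.3
tool_pos: [0.5782, 0.1733, 0.0165]
ee_rot: [1.738, 2.616, 0.001]
wrist_force: [1.0, -0.1, 0.2]
grip_width: 0.0207
gripper_force: 61.3
```

Request:
step_arm([
  [[0.0008, 0.0002, 0.001, 0, 0, 0], [0, 0, 0.001, 0, 0, 0], [0, 0, 0, 0, 0, 0], [0, 0, 0, 0, 0, 0]],
])

```text
time_s: 18.63
tool_pos: [0.5781, 0.1744, 0.0152]
ee_rot: [1.737, 2.616, 0.001]
wrist_force: [-2.7, -0.3, 8.1]
grip_width: 0.0203
gripper_force: 62.4
```

Request:
step_arm([
  [[0, 0, 0, 0, 0, 0], [0, 0, 0, 0, 0, 0], [0, 0, 0, 0, 0, 0], [0, 0, 0, 0, 0, 0], [0, 0, -0.015, 0, 0, 0], [0, 0, -0.025, 0, 0, 0], [0, 0, -0.03, 0, 0, 0], [0, 0, -0.03, 0, 0, 0], [0, 0, -0.025, 0, 0, 0], [0, 0, 0, 0, 0, 0], [0, 0, 0, 0, 0, 0]],
], hand=0.045)

```text
time_s: 19.55
tool_pos: [0.5787, 0.1742, 0.1406]
ee_rot: [1.737, 2.614, 0.004]
wrist_force: [1.1, -1.4, -0.5]
grip_width: 0.0453
gripper_force: 0.0
```

```bash
python3 - <<'E'
from h import *
go(.437,-.378,.14,23.1)
d=grab('wrist','w8')
P=cloud(d);m=abs(P[...,2]-.046)<.006
n,l,st,c=cv2.connectedComponentsWithStats(m.astype(np.uint8),connectivity=4)
for i in range(1,n):
  if st[i,4]>800:
    q=np.argwhere(l==i);y,x=q[len(q)//2]; print(st[i],c[i]); seg(d,x,y,.046,.006)
dk=d['frame'].max(2)<70
m=dk&(abs(P[...,2]-.018)<.004);n,l,st,c=cv2.connectedComponentsWithStats(m.astype(np.uint8),connectivity=4)
for i in range(1,n):
  if st[i,4]>500:
    q=np.argwhere(l==i);y,x=q[len(q)//2];seg(d,x,y,.018,.004,dk)
E
```

```text
pos [0.5787 0.1742 0.1406] yaw 112.81 tilt 0.23 turn 89.71 | mm if shift first [-454.1 -344.7    0.6] if turned first [-347.   452.3    0.6] F [ 1.1 -1.4 -0.5] w 0.0453 t 19.55 q6 -0.3
[ 129  152   55  145 4842] [156.7267658  222.42317224]
4842 zmed 0.0471 mean [468.4 132.4] rect [470.  129.1] [ 24.7 109.6] 23.2
[ 305  183   31   93 2784] [320.17564655 228.35237069]
2784 zmed 0.0471 mean [578.5 174.5] rect [579.1 173.1] [21.8 70.6] 23.1
1759 zmed 0.0198 mean [521.8 150.8] rect [521.7 150.7] [38.5 37.4] 22.8
```

Both bearers are in place: (0.469, 0.129) and (0.579, 0.174), both at 23.1°. Next is the slice, so I'll turn the grip to close along the board's y.

Request:
step_arm([
  [[0, 0, 0, 0, 0, 6.41], [0, 0, 0, 0, 0, 6.41], [0, 0, 0, 0, 0, 6.41], [0, 0, 0, 0, 0, 6.41], [0, 0, 0, 0, 0, 6.41], [0, 0, 0, 0, 0, 6.41], [0, 0, 0, 0, 0, 6.41], [0, 0, 0, 0, 0, 6.41], [0, 0, 0, 0, 0, 6.41], [0, 0, 0, 0, 0, 6.41], [0, 0, 0, 0, 0, 6.41], [0, 0, 0, 0, 0, 6.41], [0, 0, 0, 0, 0, 6.41], [0, 0, 0, 0, 0, 6.41], [-0.0217, 0.0283, 0, 0, 0, 0], [-0.0217, 0.0283, 0, 0, 0, 0], [-0.0217, 0.0283, 0, 0, 0, 0], [-0.0217, 0.0283, 0, 0, 0, 0], [-0.0217, 0.0283, 0, 0, 0, 0], [-0.0217, 0.0283, 0, 0, 0, 0]],
], hand=0.065)

```text
time_s: 21.27
tool_pos: [0.522, -0.0342, 0.1365]
ee_rot: [-3.076, -0.628, 0.005]
wrist_force: [-0.1, 0.6, -0.2]
grip_width: 0.0653
gripper_force: 0.0
```

Request:
step_arm([
  [[-0.0217, 0.0283, 0, 0, 0, 0], [-0.0217, 0.0283, 0, 0, 0, 0], [-0.0217, 0.0283, 0, 0, 0, 0], [-0.0217, 0.0283, 0, 0, 0, 0], [-0.0217, 0.0283, 0, 0, 0, 0], [-0.0217, 0.0283, 0, 0, 0, 0], [-0.0217, 0.0283, 0, 0, 0, 0], [-0.0217, 0.0283, 0, 0, 0, 0], [-0.0217, 0.0283, 0, 0, 0, 0], [-0.0217, 0.0283, 0, 0, 0, 0], [0, 0, 0, 0, 0, 0], [0, 0, 0, 0, 0, 0]],
])

```text
time_s: 22.27
tool_pos: [0.4338, -0.3793, 0.1365]
ee_rot: [-3.076, -0.622, 0.002]
wrist_force: [-0.2, -0.4, -0.7]
grip_width: 0.0649
gripper_force: 0.0
```

```bash
python3 - <<'E'
from h import *
d=grab('wrist','w9')
u,v=cv2.projectPoints(np.array([[.437,-.378,.018]]),np.array(d['rvec']),np.array(d['tvec']),d['mtx'],None)[0].ravel().astype(int);print(u,v)
seg(d,u,v,.018,.004)
go(.437,-.3785,-.014,23.1)
# blank too
P=cloud(d);m=abs(P[...,2]-.016)<.003
n,l,st,c=cv2.connectedComponentsWithStats(m.astype(np.uint8),connectivity=4)
for i in range(1,n):
  if st[i,4]>2500:
    q=np.argwhere(l==i);y,x=q[len(q)//2]; print(st[i],c[i]); seg(d,x,y,.016,.003)
E
```

```text
322 215
1947 zmed 0.0195 mean [ 436.5 -379.8] rect [ 436.2 -380. ] [40.1 39. ] 39.6
pos [ 0.4342 -0.3779  0.1365] yaw 22.97 tilt 0.23 turn -0.13 | mm if shift first [  2.3   1.7 150.5] if turned first [  2.3   1.7 150.5] F [-0.8  0.6 -1.1] w 0.0646 t 22.3167 q6 0.25
[   18     0   126   100 10610] [81.97511781 46.71602262]
10610 zmed 0.0168 mean [ 482.9 -179.9] rect [ 484.  -179.7] [61.  81.1] 15.4
```

Request:
step_arm([
  [[0.0018, 0.0022, 0.015, 0, 0, 0], [0, 0, 0.02, 0, 0, 0], [0, 0, 0.02, 0, 0, 0], [0, 0, 0.02, 0, 0, 0], [0, 0, 0.02, 0, 0, 0], [0, 0, 0.02, 0, 0, 0], [0, 0, 0.015, 0, 0, 0], [0, 0, 0.01, 0, 0, 0], [0, 0, 0.006, 0, 0, 0], [0, 0, 0.004, 0, 0, 0], [0, 0, 0.003, 0, 0, 0], [0, 0, 0, 0, 0, 0], [0, 0, 0, 0, 0, 0]],
])

```text
time_s: 23.4
tool_pos: [0.4383, -0.3803, -0.0137]
ee_rot: [3.077, 0.628, 0.001]
wrist_force: [-0.7, 0.5, 0.3]
grip_width: 0.0652
gripper_force: 0.0
```

```bash
python3 - <<'E'
from h import *
go(.4365,-.379,-.017,23.1)
E
```

```text
pos [ 0.4383 -0.3803 -0.0137] yaw 23.07 tilt 0.06 turn -0.03 | mm if shift first [-1.2 -1.9  3.3] if turned first [-1.2 -1.9  3.3] F [-0.7  0.5  0.3] w 0.0652 t 23.4 q6 0.25
```

Request:
step_arm([
  [[0, 0, 0, 0, 0, 0], [0, 0, 0, 0, 0, 0], [0, 0, 0, 0, 0, 0], [0, 0, 0, 0, 0, 0], [0, 0, 0, 0, 0, 0], [0, 0, 0, 0, 0, 0], [0, 0, 0, 0, 0, 0]],
], hand=0.0)

```text
time_s: 23.98
tool_pos: [0.4385, -0.3807, -0.0132]
ee_rot: [3.077, 0.628, 0.001]
wrist_force: [0.2, 0.5, 5.2]
grip_width: 0.0377
gripper_force: 60.4
```

```bash
python3 - <<'E'
from h import *
go(.5227,.1513,.1,23.1)
E
```

```text
pos [ 0.4385 -0.3807 -0.0132] yaw 23.06 tilt 0.11 turn -0.04 | mm if shift first [ 285.9 -456.5 -113.2] if turned first [ 286.2 -456.3 -113.2] F [0.2 0.5 5.2] w 0.0377 t 23.9833 q6 0.25
```

Request:
step_arm([
  [[0, 0, -0.013, 0, 0, 0], [0, 0, -0.02, 0, 0, 0], [0, 0, -0.02, 0, 0, 0], [0, 0, -0.02, 0, 0, 0], [0, 0, -0.02, 0, 0, 0], [0, 0, -0.02, 0, 0, 0], [0.0179, -0.0285, 0, 0, 0, 0], [0.0179, -0.0285, 0, 0, 0, 0], [0.0179, -0.0285, 0, 0, 0, 0], [0.0179, -0.0285, 0, 0, 0, 0], [0.0179, -0.0285, 0, 0, 0, 0], [0.0179, -0.0285, 0, 0, 0, 0], [0.0179, -0.0285, 0, 0, 0, 0], [0.0179, -0.0285, 0, 0, 0, 0], [0.0179, -0.0285, 0, 0, 0, 0], [0.0179, -0.0285, 0, 0, 0, 0], [0.0179, -0.0285, 0, 0, 0, 0], [0.0179, -0.0285, 0, 0, 0, 0], [0.0179, -0.0285, 0, 0, 0, 0], [0.0179, -0.0285, 0, 0, 0, 0]],
])

```text
time_s: 25.65
tool_pos: [0.5122, 0.0871, 0.0996]
ee_rot: [3.078, 0.628, 0.001]
wrist_force: [0.0, -0.4, -0.5]
grip_width: 0.0375
gripper_force: 60.2
```

Request:
step_arm([
  [[0.0179, -0.0285, 0, 0, 0, 0], [0.0179, -0.0285, 0, 0, 0, 0], [0, 0, 0, 0, 0, 0], [0, 0, 0, 0, 0, 0]],
])

```text
time_s: 25.98
tool_pos: [0.5226, 0.1535, 0.0993]
ee_rot: [3.077, 0.634, 0.001]
wrist_force: [0.0, -0.2, -0.4]
grip_width: 0.0373
gripper_force: 60.3
```

```bash
python3 - <<'E'
from h import *
go(.5227,.1513,.005,23.1)
d=grab('wrist','w10');P=cloud(d)
m=abs(P[...,2]-.046)<.006
n,l,st,c=cv2.connectedComponentsWithStats(m.astype(np.uint8),connectivity=4)
for i in range(1,n):
  if st[i,4]>800:
    q=np.argwhere(l==i);y,x=q[len(q)//2]; print(st[i],c[i]); seg(d,x,y,.046,.006)
E
```

```text
pos [0.5226 0.1535 0.0993] yaw 23.27 tilt 0.03 turn 0.17 | mm if shift first [-0.8  2.1 94.3] if turned first [-0.8  2.1 94.3] F [ 0.  -0.2 -0.4] w 0.0373 t 25.9833 q6 1.23
[ 270  132  124   41 4838] [331.19987598 152.08019843]
4838 zmed 0.047 mean [579.8 172.4] rect [579.6 172.3] [22.2 69.7] 22.6
```

View pics/w10.png

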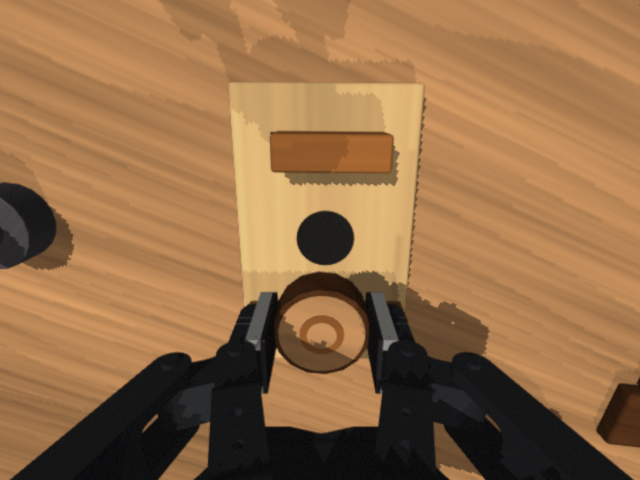

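The slice is held level at (321,330). The spot is at (325,238) and the short bearer at (331,152). I'll work out the slice-to-spot offset.

```bash
python3 - <<'E'
from h import *
d=load('w10');P=cloud(d);dk=d['frame'].max(2)<70
seg(d,325,238,.018,.01,dk)
zt=np.median(P[310:350,310:335,2]);print('slice top',zt);seg(d,321,330,zt,.003)
E
```

```text
2321 zmed 0.0198 mean [522.1 150.9] rect [521.4 150.8] [38.3 38.3] 23.3
slice top 0.13243675630095808
6963 zmed 0.132 mean [522.8 154. ] rect [523.9 151.3] [40.  49.6] 39.7
```

Request:
step_arm([
  [[-0.0012, 0.0022, 0.012, 0, 0, 0], [0, 0, 0.02, 0, 0, 0], [0, 0, 0.02, 0, 0, 0], [0, 0, 0.016, 0, 0, 0], [0, 0, 0.012, 0, 0, 0], [0, 0, 0.006, 0, 0, 0], [0, 0, 0.004, 0, 0, 0], [0, 0, 0.002, 0, 0, 0], [0, 0, 0, 0, 0, 0], [0, 0, 0, 0, 0, 0]],
])

```text
time_s: 26.87
tool_pos: [0.5232, 0.1493, 0.0074]
ee_rot: [3.078, 0.628, 0.002]
wrist_force: [0.8, 0.0, 0.8]
grip_width: 0.0374
gripper_force: 60.3
```

```bash
python3 - <<'E'
from h import *
go(.5225,.1512,.0048,23.1)
E
```

```text
pos [0.5232 0.1493 0.0074] yaw 23.07 tilt 0.08 turn -0.03 | mm if shift first [ 0.1 -2.   2.6] if turned first [ 0.1 -2.   2.6] F [0.8 0.  0.8] w 0.0374 t 26.8667 q6 1.23
```

Request:
step_arm([
  [[0, -0.0016, 0.0012, 0, 0, 0], [0, 0, 0.0015, 0, 0, 0], [0, 0, 0, 0, 0, 0], [0, 0, 0, 0, 0, 0]],
])

```text
time_s: 27.2
tool_pos: [0.5225, 0.1511, 0.0048]
ee_rot: [3.078, 0.629, 0.002]
wrist_force: [-1.3, 0.8, 5.2]
grip_width: 0.0374
gripper_force: 60.8
```

Contact, with the position on target. Release and rise.

Request:
step_arm([
  [[0, 0, 0, 0, 0, 0], [0, 0, 0, 0, 0, 0], [0, 0, 0, 0, 0, 0], [0, 0, 0, 0, 0, 0], [0, 0, -0.015, 0, 0, 0], [0, 0, -0.025, 0, 0, 0], [0, 0, -0.03, 0, 0, 0], [0, 0, -0.03, 0, 0, 0], [0, 0, -0.03, 0, 0, 0], [0, 0, 0, 0, 0, 0], [0, 0, 0, 0, 0, 0]],
], hand=0.06)

```text
time_s: 28.12
tool_pos: [0.5234, 0.1509, 0.1361]
ee_rot: [3.077, 0.628, 0.007]
wrist_force: [-0.3, 0.5, -1.1]
grip_width: 0.0597
gripper_force: 0.0
```

```bash
python3 - <<'E'
from h import *
go(.5415,-.160,.135,15.5)
d=grab('wrist','w11');P=cloud(d)
for h,t in((.046,.006),(.036,.004)):
  m=abs(P[...,2]-h)<t
  n,l,st,c=cv2.connectedComponentsWithStats(m.astype(np.uint8),connectivity=4)
  for i in range(1,n):
    if st[i,4]>800:
      q=np.argwhere(l==i);y,x=q[len(q)//2]; print(st[i],c[i]); seg(d,x,y,h,t)
t=grab('top','top3')
for u,v in((358,270),):seg(t,u,v,.016,.007)
E
```

```text
pos [0.5234 0.1509 0.1361] yaw 23.07 tilt 0.26 turn 7.57 | mm if shift first [-105.2  293.1    1.1] if turned first [-65.7 304.4   1.1] F [-0.3  0.5 -1.1] w 0.0597 t 28.1167 q6 1.23
[ 272  129  107   35 3595] [325.11961057 145.88929068]
3595 zmed 0.047 mean [579.8 172.3] rect [579.6 172.2] [22.  69.7] 23.1
[ 250  288  144   30 4041] [321.73719376 303.15317991]
4041 zmed 0.047 mean [470.8 128.2] rect [471.1 128.5] [ 25.  108.9] 23.0
[ 294  205   54   52 2171] [320.5320129  230.53892216]
2171 zmed 0.0375 mean [521.1 150.6] rect [520.8 150.5] [39.9 39.5] 23.0
1354 zmed 0.015 mean [ 531.1 -161.6] rect [ 542.5 -158.4] [182.  80.] 15.5
```

The slice is on its spot at (0.521, 0.1505). Next is the blank.

Request:
step_arm([
  [[0, 0, 0, 0, 0, 3.8], [0, 0, 0, 0, 0, 3.77], [-0.0073, 0.0338, 0, 0, 0, 0], [-0.0073, 0.0338, 0, 0, 0, 0], [-0.0073, 0.0338, 0, 0, 0, 0], [-0.0073, 0.0338, 0, 0, 0, 0], [-0.0073, 0.0338, 0, 0, 0, 0], [-0.0073, 0.0338, 0, 0, 0, 0], [-0.0073, 0.0338, 0, 0, 0, 0], [-0.0073, 0.0338, 0, 0, 0, 0], [-0.0073, 0.0338, 0, 0, 0, 0], [0, 0, 0, 0, 0, 0], [0, 0, 0, 0, 0, 0]],
], hand=0.078)

```text
time_s: 29.3
tool_pos: [0.5386, -0.1611, 0.1319]
ee_rot: [-3.111, -0.418, 0.004]
wrist_force: [-1.1, 0.3, 0.3]
grip_width: 0.0779
gripper_force: 0.0
```

```bash
python3 - <<'E'
from h import *
go(.5415,-.160,-.018,15.5)
d=grab('wrist','w12')
K=lambda p:cv2.projectPoints(np.array([p]),np.array(d['rvec']),np.array(d['tvec']),d['mtx'],None)[0].ravel().round(1)
print(K((.5415,-.16,.016)))
u,v=K((.5415,-.16,.016)).astype(int);seg(d,u,v,.016,.005)
E
```

```text
pos [ 0.5386 -0.1611  0.1319] yaw 15.29 tilt 0.21 turn -0.21 | mm if shift first [  3.1  -0.3 149.9] if turned first [  3.1  -0.3 149.9] F [-1.1  0.3  0.3] w 0.0779 t 29.3 q6 0.8
[321.6 216.8]
16436 zmed 0.0171 mean [ 541.7 -162.5] rect [ 541.7 -162.5] [178.3  79.5] 15.4
```

View pics/w12.png

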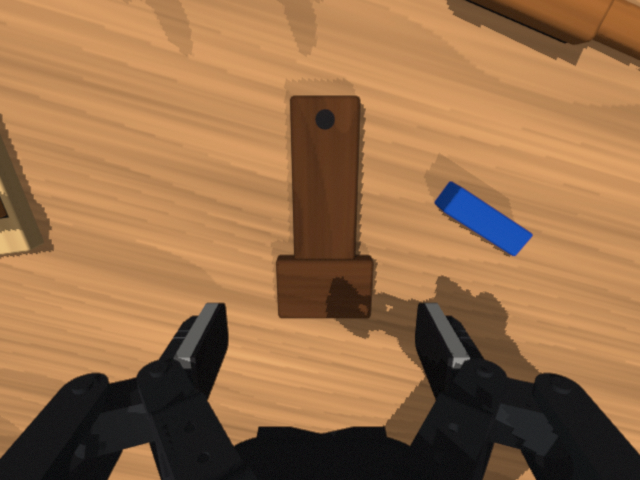

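The blank is clear: handle dot at (325,119), broad end at (324,287), centre near (321,217), and blue well away. Go down.

Request:
step_arm([
  [[0.0025, 0.0003, 0.015, 0, 0, 0], [0, 0, 0.02, 0, 0, 0], [0, 0, 0.02, 0, 0, 0], [0, 0, 0.02, 0, 0, 0], [0, 0, 0.02, 0, 0, 0], [0, 0, 0.02, 0, 0, 0], [0, 0, 0.015, 0, 0, 0], [0, 0, 0.01, 0, 0, 0], [0, 0, 0.006, 0, 0, 0], [0, 0, 0.003, 0, 0, 0], [0, 0, 0, 0, 0, 0], [0, 0, 0, 0, 0, 0]],
])

```text
time_s: 30.35
tool_pos: [0.5429, -0.1595, -0.0144]
ee_rot: [3.112, 0.424, 0.001]
wrist_force: [-0.2, 0.2, 0.6]
grip_width: 0.078
gripper_force: 0.0
```

```bash
python3 - <<'E'
from h import *
go(.5418,-.161,-.020,15.45)
E
```

```text
pos [ 0.5429 -0.1595 -0.0144] yaw 15.52 tilt 0.06 turn 0.07 | mm if shift first [-1.4  1.2  5.6] if turned first [-1.4  1.2  5.6] F [-0.2  0.2  0.6] w 0.078 t 30.35 q6 0.8
```

Request:
step_arm([
  [[-0.0012, 0.0008, 0.003, 0, 0, 0], [0, 0, 0.0025, 0, 0, 0], [0, 0, 0, 0, 0, 0], [0, 0, 0, 0, 0, 0]],
])

```text
time_s: 30.68
tool_pos: [0.5414, -0.1607, -0.0204]
ee_rot: [3.113, 0.423, 0.0]
wrist_force: [0.6, 0.8, -0.3]
grip_width: 0.0782
gripper_force: 0.0
```

Request:
step_arm([
  [[0, 0, 0, 0, 0, 0], [0, 0, 0, 0, 0, 0], [0, 0, 0, 0, 0, 0], [0, 0, 0, 0, 0, 0], [0, 0, 0, 0, 0, 0], [0, 0, 0, 0, 0, 0], [0, 0, 0, 0, 0, 0]],
], hand=0.0)

```text
time_s: 31.27
tool_pos: [0.543, -0.1615, -0.0182]
ee_rot: [3.111, 0.423, 0.004]
wrist_force: [-2.3, 0.3, 13.8]
grip_width: 0.0488
gripper_force: 69.4
```

```bash
python3 - <<'E'
from h import *
go(.5225,.1515,.1,23.1)
E
```

```text
pos [ 0.543  -0.1615 -0.0182] yaw 15.5 tilt 0.19 turn -7.6 | mm if shift first [  63.9 -307.1 -118.2] if turned first [ 103.9 -296.  -118.2] F [-2.3  0.3 13.8] w 0.0488 t 31.2667 q6 0.8
```

Request:
step_arm([
  [[0, 0, -0.008, 0, 0, 0], [0, 0, -0.02, 0, 0, 0], [0, 0, -0.023, 0, 0, 0], [0, 0, -0.023, 0, 0, 0], [0, 0, -0.023, 0, 0, 0], [0, 0, -0.023, 0, 0, -3.8], [0, 0, 0, 0, 0, -3.8], [0.0104, -0.0296, 0, 0, 0, 0], [0.0104, -0.0296, 0, 0, 0, 0], [0.0104, -0.0296, 0, 0, 0, 0], [0.0104, -0.0296, 0, 0, 0, 0], [0.0104, -0.0296, 0, 0, 0, 0], [0.0104, -0.0296, 0, 0, 0, 0], [0.0104, -0.0296, 0, 0, 0, 0], [0.0104, -0.0296, 0, 0, 0, 0], [0.0104, -0.0296, 0, 0, 0, 0], [0.0104, -0.0296, 0, 0, 0, 0], [0, 0, 0, 0, 0, 0], [0, 0, 0, 0, 0, 0]],
])

```text
time_s: 32.85
tool_pos: [0.5202, 0.154, 0.0994]
ee_rot: [3.077, 0.634, -0.001]
wrist_force: [0.0, 0.1, -0.3]
grip_width: 0.0487
gripper_force: 62.6
```

```bash
python3 - <<'E'
from h import *
go(.5225,.1515,.0278,23.1)
d=grab('wrist','w13');P=cloud(d);z=ctrl.get_obs()['tool_pos'][2]
zt=z+.0182+.016;print(zt)
u,v=cv2.projectPoints(np.array([[.545,.161,zt]]),np.array(d['rvec']),np.array(d['tvec']),d['mtx'],None)[0].ravel().astype(int);print(u,v,P[v,u],P[v-60,u],P[min(479,v+40),u])
E
```

```text
pos [0.5202 0.154  0.0994] yaw 23.3 tilt 0.02 turn 0.2 | mm if shift first [ 1.1  3.2 71.6] if turned first [ 1.1  3.2 71.6] F [ 0.   0.1 -0.3] w 0.0487 t 32.85 q6 1.23
0.13363796103532694
331 273 [0.54562729 0.16144124 0.13488881] [0.5665639  0.17067289 0.13446213] [0.52959668 0.15433301 0.13381302]
```

View pics/w13.png

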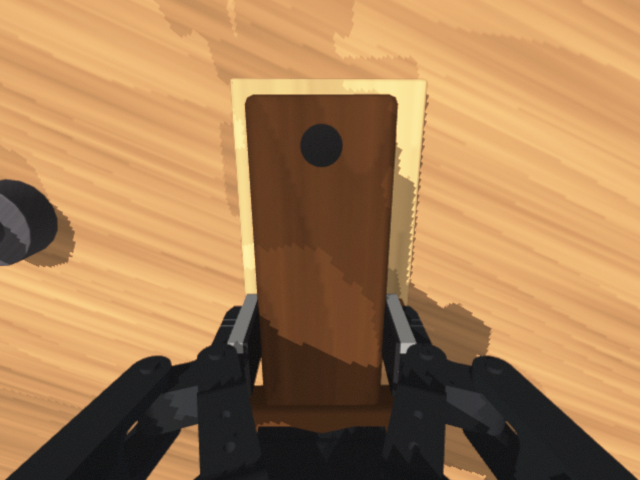

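The blank is level, with its handle end at v=95 (u 246–397) and the base's far edge at v=80 (u 231–426). I'll compare the two.

```bash
python3 - <<'E'
from h import *
d=load('w13');P=cloud(d);zt=.1345
a=np.radians(23.1);ax=np.array([np.cos(a),np.sin(a)]);ay=np.array([-ax[1],ax[0]])
f=(pix2w(d,246,95,zt)+pix2w(d,397,95,zt))[:2]/2
l=pix2w(d,250,180,zt)[:2]; 
n=(pix2w(d,264,404,zt)+pix2w(d,380,404,zt))[:2]/2
c=f-ax*.09;print('handle end',f.round(4),'notch',n.round(4),'len',np.linalg.norm(f-n),'yaw',np.degrees(np.arctan2(*(f-n)[::-1])))
ang=np.arctan2(*(f-n)[::-1]);c=f-.09*np.array([np.cos(ang),np.sin(ang)]);print('blank centre',c.round(4))
b=(pix2w(d,231,80,.018)+pix2w(d,426.5,80,.018))[:2]/2;print('base edge',b.round(4),'base centre',(b-ax*.1).round(4))
m=P[...,2]>zt-.004;m&=P[...,2]<zt+.004;m[395:]=0
q=P[m][:,:2]-np.array([.5225,.1515]);qx=q@ax;qy=q@ay;s=(qx>.02)&(abs(qy)<.04)
for x0 in(.03,.05,.07):
  k=s&(abs(qx-x0)<.003);print(x0,'y range',qy[k].min().round(4),qy[k].max().round(4))
print('max x',np.percentile(qx[abs(qy)<.02],99.9))
E
```

```text
handle end [0.6008 0.1891] notch [0.4881 0.1402] len 0.12284803971463909 yaw 23.439484857959194
blank centre [0.5182 0.1533]
base edge [0.6135 0.1895] base centre [0.5215 0.1503]
0.03 y range -0.0213 0.0287
0.05 y range -0.0213 0.0287
0.07 y range -0.0212 0.0289
max x 0.08714867080751378
```

Request:
step_arm([
  [[0.0025, 0.0025, 0.012, 0, 0, 0.2], [0, 0, 0.018, 0, 0, 0], [0, 0, 0.016, 0, 0, 0], [0, 0, 0.01, 0, 0, 0], [0, 0, 0.006, 0, 0, 0], [0, 0, 0.004, 0, 0, 0], [0, 0, 0, 0, 0, 0], [0, 0, 0, 0, 0, 0]],
])

```text
time_s: 33.57
tool_pos: [0.5246, 0.1509, 0.0338]
ee_rot: [3.079, 0.623, 0.001]
wrist_force: [0.0, 0.2, -1.1]
grip_width: 0.0486
gripper_force: 62.6
```

```bash
python3 - <<'E'
from h import *
go(.5242,.1519,.0278,23.1)
E
```

```text
pos [0.5246 0.1509 0.0338] yaw 22.87 tilt 0.03 turn -0.23 | mm if shift first [-0.  -1.1  6. ] if turned first [-0.  -1.1  6. ] F [ 0.   0.2 -1.1] w 0.0486 t 33.5667 q6 1.23
```

Request:
step_arm([
  [[0, -0.0009, 0.002, 0, 0, -0.2], [0, 0, 0.002, 0, 0, 0], [0, 0, 0.001, 0, 0, 0], [0, 0, 0.001, 0, 0, 0], [0, 0, 0, 0, 0, 0], [0, 0, 0, 0, 0, 0]],
])

```text
time_s: 34.07
tool_pos: [0.524, 0.1521, 0.0278]
ee_rot: [3.078, 0.629, 0.001]
wrist_force: [-1.0, 0.2, 1.9]
grip_width: 0.0488
gripper_force: 62.9
```

Request:
step_arm([
  [[0, 0, 0.0008, 0, 0, 0], [0, 0, 0, 0, 0, 0], [0, 0, 0, 0, 0, 0]],
])

```text
time_s: 34.32
tool_pos: [0.524, 0.1521, 0.0277]
ee_rot: [3.078, 0.629, 0.0]
wrist_force: [-5.0, 0.3, 9.3]
grip_width: 0.0483
gripper_force: 63.7
```

```bash
python3 - <<'E'
from h import *
go(.5242,.1519,.0278,23.1)
E
```

```text
pos [0.524  0.1521 0.0277] yaw 23.12 tilt 0.02 turn 0.02 | mm if shift first [ 0.1  0.3 -0.1] if turned first [ 0.1  0.3 -0.1] F [-5.   0.3  9.3] w 0.0483 t 34.3167 q6 1.23
```

The blank is resting on the bearers. Release and rise.

Request:
step_arm([
  [[0, 0, 0, 0, 0, 0], [0, 0, 0, 0, 0, 0], [0, 0, 0, 0, 0, 0], [0, 0, 0, 0, 0, 0], [0, 0, 0, 0, 0, 0], [0, 0, -0.015, 0, 0, 0], [0, 0, -0.025, 0, 0, 0], [0, 0, -0.03, 0, 0, 0], [0, 0, -0.03, 0, 0, 0], [0, 0, -0.03, 0, 0, 0], [0, 0, 0, 0, 0, 0], [0, 0, 0, 0, 0, 0]],
], hand=0.07)

```text
time_s: 35.32
tool_pos: [0.5254, 0.1521, 0.1588]
ee_rot: [3.077, 0.629, 0.007]
wrist_force: [0.5, 0.0, -0.6]
grip_width: 0.0701
gripper_force: 0.0
```

```bash
python3 - <<'E'
from h import *
go(.442,.360,.14,23.1)
d=grab('wrist','w14');P=cloud(d)
m=abs(P[...,2]-.062)<.005
n,l,st,c=cv2.connectedComponentsWithStats(m.astype(np.uint8),connectivity=4)
for i in range(1,n):
  if st[i,4]>1500:
    q=np.argwhere(l==i);y,x=q[len(q)//2]; print(st[i],c[i]); seg(d,x,y,.062,.005)
t=grab('top','top4')
u,v=cv2.projectPoints(np.array([[.53,.154,.062]]),np.array(t['rvec']),np.array(t['tvec']),t['mtx'],None)[0].ravel().astype(int)
seg(t,u,v,.062,.008)
E
```

```text
pos [0.5254 0.1521 0.1588] yaw 23.1 tilt 0.27 turn 0.0 | mm if shift first [   4.9 -223.9   18.8] if turned first [   4.8 -223.9   18.8] F [ 0.5  0.  -0.6] w 0.0701 t 35.3167 q6 1.23
[  270   104   103   234 18240] [320.54714912 227.77044956]
18240 zmed 0.0631 mean [523.1 151.8] rect [522.7 151.5] [178.8  79.4] 23.3
780 zmed 0.0614 mean [481.5 129. ] rect [492.5 139.8] [114.2  78.4] 23.1
```

The blank is at (0.5227, 0.1515), yaw 23.3°, which is on target. Now the weight.

Request:
step_arm([
  [[0.0007, -0.032, 0.001, 0, 0, 0], [0.0007, -0.032, 0.001, 0, 0, 0], [0.0007, -0.032, 0.001, 0, 0, 0], [0.0007, -0.032, 0.001, 0, 0, 0], [0.0007, -0.032, 0.001, 0, 0, 0], [0.0007, -0.032, 0.001, 0, 0, 0], [0.0007, -0.032, 0.001, 0, 0, 0], [0, 0, 0, 0, 0, 0], [0, 0, 0, 0, 0, 0]],
], hand=0.055)

```text
time_s: 36.17
tool_pos: [0.4384, 0.3606, 0.1475]
ee_rot: [3.076, 0.634, -0.006]
wrist_force: [-0.4, 0.2, 0.1]
grip_width: 0.0554
gripper_force: 0.0
```

```bash
python3 - <<'E'
from h import *
d=grab('wrist','w15')
K=lambda p:cv2.projectPoints(np.array([p]),np.array(d['rvec']),np.array(d['tvec']),d['mtx'],None)[0].ravel().astype(int)
u,v=K((.442,.36,.06));seg(d,u,v,.06,.005)
u,v=K((.442,.36,.028)+np.array([.017,.011,0]));seg(d,u,v,.028,.004)
go(.442,.360,.0105,23.1)
E
```

```text
867 zmed 0.061 mean [442.6 360.1] rect [442.5 360. ] [24.3 22.9] 15.9
2646 zmed 0.0291 mean [445.6 361.5] rect [442.5 359.7] [55.6 54.6] 23.3
pos [0.4392 0.3596 0.1478] yaw 23.19 tilt 0.19 turn 0.09 | mm if shift first [  2.7   0.7 137.3] if turned first [  2.7   0.7 137.3] F [ 0.1 -0.3  0.1] w 0.0549 t 36.2167 q6 1.64
```

Request:
step_arm([
  [[0.0025, 0, 0.015, 0, 0, 0], [0, 0, 0.02, 0, 0, 0], [0, 0, 0.02, 0, 0, 0], [0, 0, 0.02, 0, 0, 0], [0, 0, 0.02, 0, 0, 0], [0, 0, 0.02, 0, 0, 0], [0, 0, 0.01, 0, 0, 0], [0, 0, 0.006, 0, 0, 0], [0, 0, 0, 0, 0, 0], [0, 0, 0, 0, 0, 0]],
])

```text
time_s: 37.05
tool_pos: [0.4433, 0.3606, 0.019]
ee_rot: [-3.078, -0.628, -0.0]
wrist_force: [-0.7, -0.6, 0.4]
grip_width: 0.0549
gripper_force: 0.0
```

```bash
python3 - <<'E'
from h import *
go(.4425,.360,.0105,23.1)
E
```

```text
pos [0.4433 0.3606 0.019 ] yaw 23.06 tilt 0.01 turn -0.04 | mm if shift first [-1.   0.2  8.5] if turned first [-1.   0.2  8.5] F [-0.7 -0.6  0.4] w 0.0549 t 37.05 q6 1.64
```

Request:
step_arm([
  [[-0.0006, 0, 0.004, 0, 0, 0], [0, 0, 0.003, 0, 0, 0], [0, 0, 0, 0, 0, 0]],
])

```text
time_s: 37.3
tool_pos: [0.4422, 0.3608, 0.0118]
ee_rot: [-3.078, -0.629, -0.001]
wrist_force: [0.5, -0.2, -0.4]
grip_width: 0.0552
gripper_force: 0.0
```

Request:
step_arm([
  [[0, 0, 0, 0, 0, 0], [0, 0, 0, 0, 0, 0], [0, 0, 0, 0, 0, 0], [0, 0, 0, 0, 0, 0], [0, 0, 0, 0, 0, 0], [0, 0, 0, 0, 0, 0], [0, 0, 0, 0, 0, 0]],
], hand=0.0)

```text
time_s: 37.88
tool_pos: [0.4429, 0.3609, 0.0126]
ee_rot: [-3.078, -0.629, -0.002]
wrist_force: [-0.7, -1.8, 5.1]
grip_width: 0.0227
gripper_force: 59.2
```

```bash
python3 - <<'E'
from h import *
go(.5224,.1513,.13,23.1)
E
```

```text
pos [0.4429 0.3609 0.0126] yaw 23.11 tilt 0.08 turn 0.01 | mm if shift first [  -9.1  224.  -117.4] if turned first [  -9.1  224.  -117.4] F [-0.7 -1.8  5.1] w 0.0227 t 37.8833 q6 1.64
```

Request:
step_arm([
  [[0, 0, -0.01, 0, 0, 0], [0, 0, -0.02, 0, 0, 0], [0, 0, -0.02, 0, 0, 0], [0, 0, -0.02, 0, 0, 0], [0, 0, -0.02, 0, 0, 0], [0, 0, -0.02, 0, 0, 0], [0, 0, -0.01, 0, 0, 0], [-0.0011, 0.024, 0, 0, 0, 0], [-0.0011, 0.024, 0, 0, 0, 0], [-0.0011, 0.024, 0, 0, 0, 0], [-0.0011, 0.024, 0, 0, 0, 0], [-0.0011, 0.024, 0, 0, 0, 0], [-0.0011, 0.024, 0, 0, 0, 0], [-0.0011, 0.024, 0, 0, 0, 0], [-0.0011, 0.024, 0, 0, 0, 0], [-0.0011, 0.024, 0, 0, 0, 0], [0, 0.008, 0, 0, 0, 0], [0, 0, 0, 0, 0, 0], [0, 0, 0, 0, 0, 0]],
])

```text
time_s: 39.47
tool_pos: [0.5203, 0.1507, 0.131]
ee_rot: [-3.078, -0.627, 0.002]
wrist_force: [-0.4, 0.5, -6.1]
grip_width: 0.0225
gripper_force: 59.7
```

```bash
python3 - <<'E'
from h import *
go(.5224,.1513,.0746,23.1)
d=grab('wrist','w16')
P=cloud(d);z=ctrl.get_obs()['tool_pos'][2]
K=lambda p:cv2.projectPoints(np.array([p]),np.array(d['rvec']),np.array(d['tvec']),d['mtx'],None)[0].ravel().astype(int)
u,v=K((.540,.158,z+.0154));print(u,v,P[v,u]);zt=P[v,u][2]
seg(d,u,v,zt,.003)
E
```

```text
pos [0.5203 0.1507 0.131 ] yaw 23.02 tilt 0.1 turn -0.08 | mm if shift first [ 2.2  0.2 56.4] if turned first [ 2.2  0.2 56.4] F [-0.4  0.5 -6.1] w 0.0225 t 39.4667 q6 1.23
324 264 [0.54028403 0.15829774 0.14702041]
4148 zmed 0.1474 mean [534.1 156.9] rect [533.  156.4] [27.6 54.4] 23.1
```

View pics/w16.png

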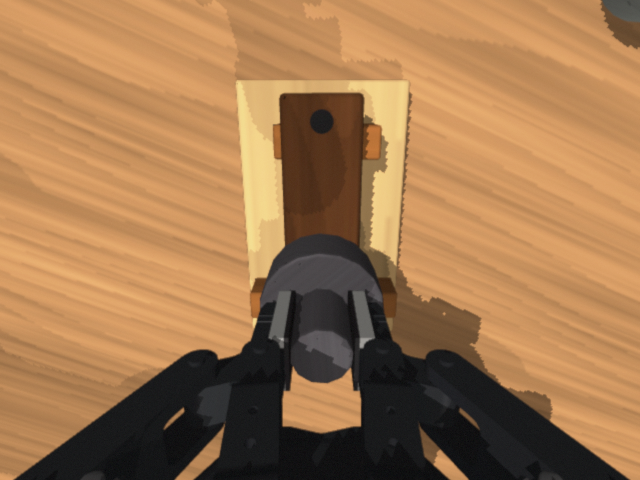

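The weight hangs upright over the blank at the TCP position, and the disc's front edge at (322,237) agrees. Lower it.

Request:
step_arm([
  [[0.0015, 0, 0.012, 0, 0, 0], [0, 0, 0.015, 0, 0, 0], [0, 0, 0.012, 0, 0, 0], [0, 0, 0.008, 0, 0, 0], [0, 0, 0.004, 0, 0, 0], [0, 0, 0, 0, 0, 0], [0, 0, 0, 0, 0, 0]],
])

```text
time_s: 40.1
tool_pos: [0.5224, 0.1516, 0.0806]
ee_rot: [-3.078, -0.629, 0.0]
wrist_force: [0.5, 0.1, -5.2]
grip_width: 0.0222
gripper_force: 59.8
```

```bash
python3 - <<'E'
from h import *
go(.5224,.1513,.0746,23.1)
E
```

```text
pos [0.5224 0.1516 0.0806] yaw 23.12 tilt 0.01 turn 0.02 | mm if shift first [-0.1  0.3  6. ] if turned first [-0.1  0.3  6. ] F [ 0.5  0.1 -5.2] w 0.0222 t 40.1 q6 1.23
```

Request:
step_arm([
  [[0, 0, 0.002, 0, 0, 0], [0, 0, 0.002, 0, 0, 0], [0, 0, 0.001, 0, 0, 0], [0, 0, 0.001, 0, 0, 0], [0, 0, 0, 0, 0, 0], [0, 0, 0, 0, 0, 0]],
])

```text
time_s: 40.6
tool_pos: [0.5224, 0.1513, 0.0748]
ee_rot: [3.078, 0.629, 0.0]
wrist_force: [0.3, 0.6, -5.7]
grip_width: 0.0226
gripper_force: 59.8
```

Not resting yet, so go down a little more.

Request:
step_arm([
  [[0, 0, 0.001, 0, 0, 0], [0, 0, 0.0007, 0, 0, 0], [0, 0, 0, 0, 0, 0]],
])

```text
time_s: 40.85
tool_pos: [0.5226, 0.1513, 0.0746]
ee_rot: [3.078, 0.629, 0.0]
wrist_force: [-6.3, -1.6, 8.2]
grip_width: 0.0225
gripper_force: 62.2
```

Request:
step_arm([
  [[0, 0, 0, 0, 0, 0], [0, 0, 0, 0, 0, 0], [0, 0, 0, 0, 0, 0], [0, 0, 0, 0, 0, 0], [0, 0, 0, 0, 0, 0], [0, 0, -0.012, 0, 0, 0], [0, 0, -0.02, 0, 0, 0], [0, 0, -0.025, 0, 0, 0], [0, 0, -0.025, 0, 0, 0], [0, 0, -0.025, 0, 0, 0], [0, 0, 0, 0, 0, 0], [0, 0, 0, 0, 0, 0]],
], hand=0.05)

```text
time_s: 41.85
tool_pos: [0.5238, 0.1515, 0.1826]
ee_rot: [3.077, 0.629, 0.007]
wrist_force: [-1.1, -0.9, -0.1]
grip_width: 0.0504
gripper_force: 0.0
```

```bash
python3 - <<'E'
from h import *
go(.5224,.1513,.0746,23.1)
d=grab('wrist','w17')
K=lambda p:cv2.projectPoints(np.array([p]),np.array(d['rvec']),np.array(d['tvec']),d['mtx'],None)[0].ravel().astype(int)
u,v=K((.5224,.1513,.122));seg(d,u,v,.122,.005)
u,v=K((.541,.1593,.09));seg(d,u,v,.09,.004)
u,v=K((.577,.1745,.062));seg(d,u,v,.062,.004)
s=grab('scene','s3');cv2.imwrite('pics/s3c.png',cv2.resize(s['frame'][100:300,180:440],(780,600),interpolation=cv2.INTER_CUBIC))
E
```

```text
pos [0.5238 0.1515 0.1826] yaw 23.11 tilt 0.27 turn 0.01 | mm if shift first [ -1.4  -0.4 108. ] if turned first [ -1.4  -0.4 108. ] F [-1.1 -0.9 -0.1] w 0.0504 t 41.85 q6 1.23
1046 zmed 0.123 mean [522.5 151.3] rect [522.4 151.3] [24.  23.1] 23.1
3021 zmed 0.091 mean [526.2 152.9] rect [521.8 151. ] [55.2 55.2] 67.9
6193 zmed 0.0631 mean [574.7 173.9] rect [569.  171.4] [77.7 49.6] 23.3
```

View pics/s3c.png

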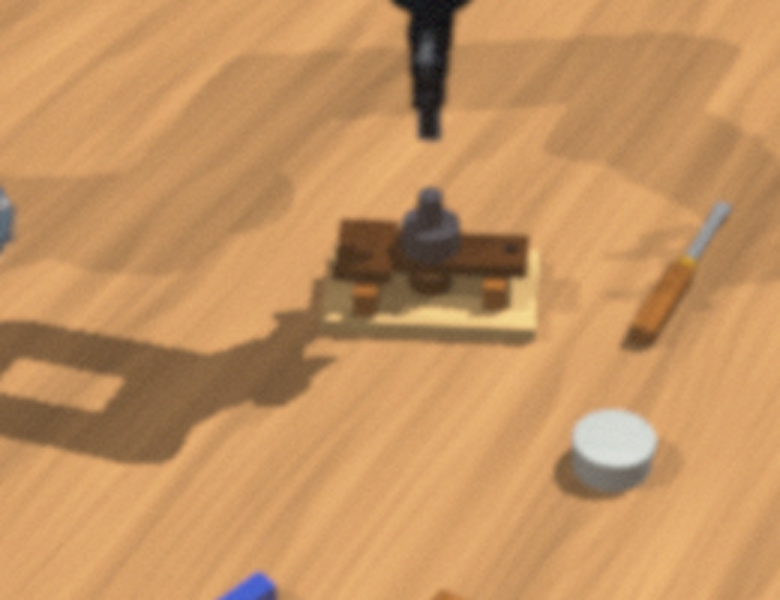

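The scene view shows the finished stack around (430,265). The blank lies level on both bearers with the slice under its middle, the weight stands upright at (430,225), and the gripper is clear above. The gouge and tin have not been moved. Handing in.

```bash
python3 -c "
from plant import ctrl
print(ctrl.sign_off())"
```

```text
the job is handed in; nothing more can be done
None
```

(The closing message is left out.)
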